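# Pack a worn pump into its return crate, heaviest part lowest

## Task

Pack the worn pump in the metal return crate, heaviest part lowest: without lifting it, push the heavy pump housing along the bench through the open gate until it is fully home against the crate's back wall, then lay the metal cover flat on the middle of the housing, and the light fuse carton flat on the middle of the cover. Then swing the gate fully shut and, once it is shut, slide its bolt right across into the staple. Leave the other things on the bench where they are.

Things in the scene. Friction and masses are not known exactly. Their poses are not given: they have to be found in the camera images.
- crate: Open-topped sheet-aluminium crate, fixed. Origin: on the bench under the middle of its inside; x from the open mouth to the back wall, y to the left seen from the mouth, z up. Inside 104 mm deep (x -52 to +52) and 130 wide (y -65 to +65); walls 4 mm thick, rim 78 mm above the bench (rolled edge to 81). Floor: a 2 mm sheet.
- crate_mouth (a point): Middle of the mouth's lower edge, on the floor: 52 mm in front of the crate's origin, 2 mm up; axes as the crate's. The mouth is open over the full width; the floor sheet is bevelled down to the bench from 4 to 19 mm in front of it, so things slide in. The gate closes it.
- gate (a joint): Gate: 4 mm sheet, 138 mm long, 6 to 77 mm above the bench, on an upright hinge left of the mouth (crate x -54.5, y +69 mm). Rad: 0 = shut along the mouth; grows as it swings outwards; 1.57 = straight out from the mouth; at most 2.2. At q its free end lies 138 mm x (-sin q, -cos q) from the hinge in the crate's x, y. Turning takes 0.06 N m; it stays where left, no snap.
- gate_hinge (a point): Point on the gate's hinge axis, 40 mm above the bench. Its axes turn with the gate: -y along the sheet to the free end, -x out of its outer face. The outer face is plain from 25 to 70 mm from the hinge, a good place to push.
- gate_edge (a point): Free end of the gate, middle of the sheet, 40 mm above the bench.
- bolt (a joint): Steel barrel bolt on the gate's outer face. Value in m: 0 = drawn back, 0.018 = fully across in the crate's staple; it slides along the gate towards the free end (gate shut: the crate's -y), takes about 1 N and stays where left. Bolt and guides stand up to 14 mm out of the face, from 70 to 138 mm from the hinge. The wire staple is on the crate's right wall beside the mouth.
- bolt_knob (a point): On the axis of the bolt's upright knob, 92 mm above the bench. The knob: 8 mm pin up from the bolt with a 12 mm ball, top at 102 mm, clear above the crate's rim, to be pushed sideways. It lies 8.5 mm outside the middle of the gate's sheet, 100 mm from the hinge when drawn back. Axes as gate_hinge's.
- pump_housing: Heavy part, about 0.8 kg: dark cast block 92 (x) x 112 (y) x 36 (z) mm, upright sides, corners rounded to 14 mm in plan, flat top with a shallow 48 mm round face. Too wide to pinch. Starts on the bench before the crate's mouth. Origin: middle of its underside; x points to the crate within about 0.25 rad. Fully home, its x is along the crate's and its origin 6 mm beyond the crate's.
- pump_cover: Middle weight, about 0.2 kg: bright flat steel plate 80 (x) x 62 (y) x 12 (z) mm, rounded corners, four screw holes and a round dark sight glass flush in its top. Pinch across its 62 mm. Origin: middle of its underside. With its 80 mm side along the crate's depth there is room for fingers beside it in the crate.
- fuse_carton: The light part (about 0.05 kg): small closed yellow carton 42 (x) x 62 (y) x 22 (z) mm; origin in the middle of its underside. Packed, its top is 72 mm above the bench, below the crate's rim.
- tee: Bystander: small white T-shaped tube fitting 30 x 50 x 12 mm lying between the cover's and the carton's places; origin at the middle of its underside.
- key: Bystander: black hexagon key 30 x 82 x 6 mm lying near the wall that closes the bench on the right (about 0.67 m from the robot, running away obliquely to the left; arm and wrist must keep clear of it); origin at the middle of its underside.
- coil: Bystander: black bobbin with a wound middle, 25 x 64 x 25 mm, lying near the front edge at the left, beside the tall stacked instruments (0.6 m high, solid) that stand left of the work; origin at the middle of its underside.

How it is judged:
By the outcome, as a careful person would: the job done as asked, in the order asked, and still so for the second after the job is handed in, with the robot touching nothing.
It also fails if it takes over 72 s, if anything falls off the work surface, if the arm or the gripper's body presses on something with over 40 N, if the wrist force passes 120 N, or if a joint passes its speed limit or range.

## Robot

A 7-joint arm with a two-finger parallel gripper is mounted at the origin on a cart in front of the work surface, level with it; the furniture and walls round the work are solid. World frame = base frame: x ahead of the robot, y to its left, z up, the work surface at z = 0. Lengths are in m, angles in rad, forces in N, time in s.
With the tool pointing down it reaches from about 0.4 to 0.85 m from the base axis. Payload 10.4 kg.
Tool frame: the origin (TCP) lies at the very end of the fingers, on their centre line; the grasp point (between the pads) lies 19 mm behind it; z points along the fingers, y is the direction in which the jaws open and shut (so a half turn about z gives the same grasp; the last joint's range is limited). The gripper opens to 87 mm and grips with 3 to 60 N. Pads are 19 mm wide; open, the fingers measure 117 mm over their backs; the gripper's body (75 mm by 190 mm) begins 51 mm behind the grasp point.
Start: joints at [1.226, 0.332, -0.065, 1.46, 0.022, 1.35, -0.088], TCP at [0.198, -0.593, 0.223] pointing down, gripper open.
Joint ranges: [-2.6, 2.6], [-0.5, 2.12], [-1.47, 1.34], [0.16, 2.42], [-1.27, 4.41], [0.06, 2.06], [-2.6, 2.6]. Speed limits (rad/s): [2.22, 2.22, 2.79, 2.79, 3.14, 3.14, 3.14].

## Interface

Orientations are given as a unit quaternion [x, y, z, w].
In Python, from bench import r gives the robot as it stands.
- The arm moves only by the shell command python3 -m crank 'ROWS' [FORCE]. ROWS is JSON, a list of rows, each a list of 3 entries, a list of its own where there are three numbers: the opening, from -1 (shut) to 1 (fully open), so that 0 is half open, then the shift along the tool's x, y, z in mm, then the turn about the tool's z in degrees. A call has 1 to 12 rows; each row is the pose to reach, as a shift and turn from the pose commanded when the call began, along the tool's axes at that moment; what a row does not reach only later rows make up. A row lasts 1/12 s, in which the tool goes at most 41.7 mm and 7.16 degrees, less where a joint would pass 70% of its speed; a pose out of reach is approached as far as the arm can. A call with a gripper value outside its range is refused whole. The fingers move at their own pace and stop on an object; FORCE is the grip in N (left out, the last holds). Time passes only in rows, so rows that repeat a pose let the fingers close. It gives the time, the measured TCP pose, the force and the opening at its end, in the units of the state.
- r.read_state(): the state, without advancing time (a new reading comes with each control period).
- r.camera(name): name is "scene" or "top" or "wrist"; returns a dict with "pixels" (420x560x3 uint8, red, green, blue), "fov_y" (degrees; the focal length in pixels is half the picture's height over the tangent of half this angle, whatever the lens; pixels are square), "cx", "cy" (the principal point, pixels), "cam_to_world" (4x4, takes a point from camera to world coordinates). Camera axes: x right, y down, z forward; pixel columns grow to the right and rows downward; lengths in m; the calibration is good to about 2 mm. A picture is of the moment at which its call begins. There is no depth.
- r.close_job(): hands the job in, once; it reports no verdict.
The state is a dict: "time": time; "joint_positions": joint angles; "joint_vel": joint speeds; "joint_torque": joint torques, N m; "ee_pos": TCP position; "eef_rot": TCP orientation; "ft_force": force on the tool from outside, world axes, zero at the start; "torque": the same for the moment, N m; "width": finger opening in m.
Only numpy, scipy, OpenCV 4.12 (cv2) and the standard library are available. Lean on these libraries where they do the work, as an engineer would, in place of code of your own. Each camera call takes 0.05 s, during which the arm holds its last target.

## Working session

There is one attempt and no reset: what is moved stays moved. The work goes in short steps, Python scripts to look and compute and a shell command to move; the robot and the scene stay as the last step left them, time stands still between calls to the robot, and variables do not carry over. Pictures are saved under pics/ and viewed, and the job is handed in when it is done.

```bash
ls; mkdir -p pics
python3 - <<'E'
from bench import r
import cv2,json
print(r.read_state())
for n in ("scene","top","wrist"):
    c=r.camera(n); cv2.imwrite(f"pics/{n}0.png",c["pixels"][:,:,::-1]); print(n,c["fov_y"],c["cx"],c["cy"],c["cam_to_world"])
E
```

```text
pics
{'time': 0.0, 'joint_positions': array([ 1.22640931,  0.33285482, -0.0646842 ,  1.46093446,  0.02161786,
        1.34989147, -0.088488  ]), 'joint_vel': array([ 6.20312992e-04, -5.91826755e-04,  1.22346433e-04, -1.36278070e-03,
       -9.71284734e-04, -5.72345571e-06, -1.44509783e-04]), 'joint_torque': array([-2.89592197e-05, -6.23254609e+01,  2.50173389e-02, -3.89903176e+01,
       -6.12600334e-02,  3.98923340e-02,  1.90589103e-04]), 'ee_pos': array([ 0.19752341, -0.59256528,  0.22176783]), 'eef_rot': array([ 9.87082549e-01,  1.60210975e-01, -1.54271431e-04, -6.78781612e-04]), 'ft_force': array([-0.79490391, -0.16051986, -0.48335381]), 'torque': array([ 0.03503205, -0.03271163, -0.0117641 ]), 'width': 0.08709455079742191}
scene 53.65451161740956 281.0265982361135 205.79681909892145 [[ 0.65366477 -0.45218405  0.60683767  0.0128416 ]
 [-0.7567382  -0.39938995  0.51752775 -0.33883312]
 [ 0.00834708 -0.7975069  -0.60325208  0.58909159]
 [ 0.          0.          0.          1.        ]]
top 45.02205177702286 281.5265188354803 217.0667241256708 [[-0.00501345 -0.98127762  0.19253335  0.30986132]
 [-0.99992015  0.00268583 -0.01234857  0.09564546]
 [ 0.01160026 -0.19257989 -0.98121273  1.13687438]
 [ 0.          0.          0.          1.        ]]
wrist 67.70289462467704 279.1700250703629 210.57232429534758 [[ 0.31638927 -0.91540147 -0.24887343  0.26490359]
 [-0.9486276  -0.3058244  -0.08109941 -0.57072655]
 [-0.00187305  0.26174719 -0.96513465  0.38409356]
 [ 0.          0.          0.          1.        ]]
```

View pics/scene0.png

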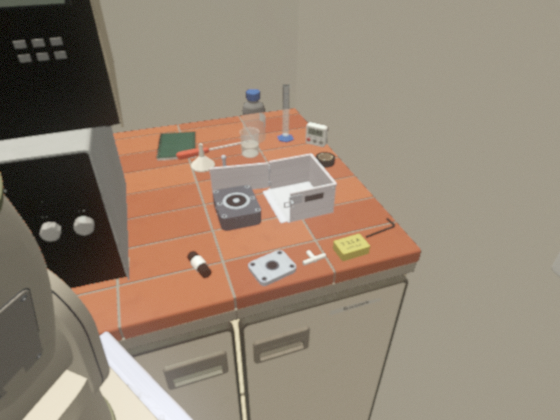

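View pics/top0.png

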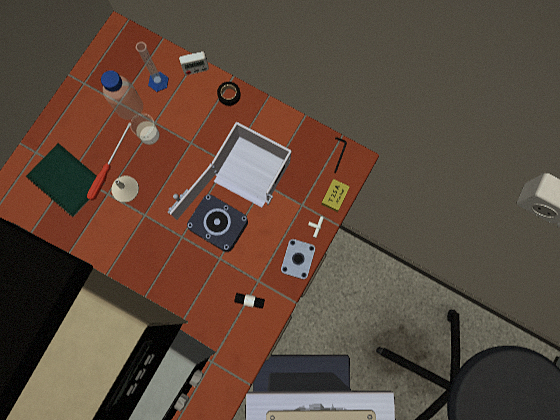

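View pics/wrist0.png

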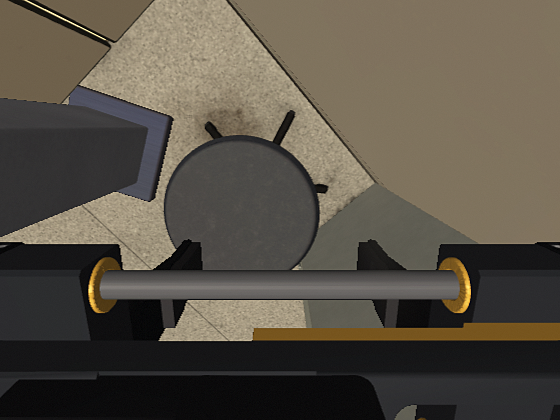

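```bash
cat > h.py <<'E'
import numpy as np,cv2
from bench import r
def K(c):
    f=c["pixels"].shape[0]/2/np.tan(np.radians(c["fov_y"])/2); return f
def ray(c,u,v,z):
    T=np.array(c["cam_to_world"]);f=K(c)
    d=T[:3,:3]@np.array([(u-c["cx"])/f,(v-c["cy"])/f,1.]);o=T[:3,3]
    return o+d*(z-o[2])/d[2]
def proj(c,p):
    T=np.array(c["cam_to_world"]);q=T[:3,:3].T@(np.array(p)-T[:3,3]);f=K(c)
    return np.array([c["cx"]+f*q[0]/q[2],c["cy"]+f*q[1]/q[2]])
def crop(c,name,u0,v0,w,h,s):
    im=c["pixels"][v0:v0+h,u0:u0+w,::-1]; cv2.imwrite(f"pics/{name}.png",cv2.resize(im,None,fx=s,fy=s,interpolation=cv2.INTER_CUBIC))
E
python3 - <<'E'
from h import *
crop(r.camera("top"),"topz1",160,110,200,150,4)
crop(r.camera("scene"),"scz1",180,130,230,160,3.4)
E
```

```text
(no output)
```

View pics/topz1.png

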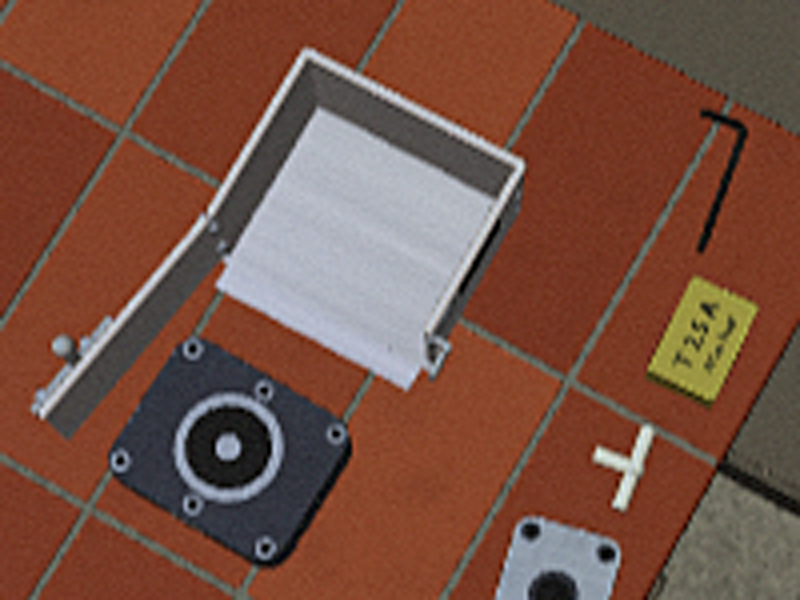

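View pics/scz1.png

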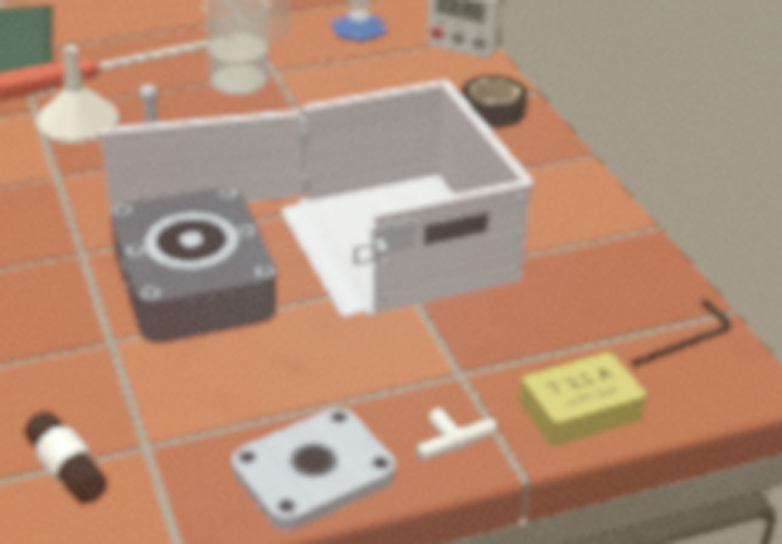

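Run:
```python
from h import *
c=r.camera("top")
def P(x,y,z): return ray(c,160+x/4,110+y/4,z)
print("rim LR,RR,RF,LF");R=[P(*p,.081) for p in [(308,52),(522,163),(428,358),(208,215)]]
for p in R: print(p.round(4))
print([np.linalg.norm(R[i]-R[(i+1)%4]).round(4) for i in range(4)])
d=(R[0]-R[3])+(R[1]-R[2]); th=np.arctan2(d[1],d[0]); d2=R[0]-R[1]; print("th",th,np.arctan2(d2[1],d2[0])-np.pi/2)
print("centre", sum(R)/4)
S=[P(*p,.036) for p in [(192,348),(336,433),(265,547),(120,460)]]
for p in S: print("screw",p.round(4))
d=(S[0]-S[3])+(S[1]-S[2]);d2=(S[0]-S[1])+(S[3]-S[2])
print("hc",(sum(S)/4).round(4),P(229,447,.036).round(4),np.arctan2(d[1],d[0]),np.arctan2(d2[1],d2[0])-np.pi/2)
print([np.linalg.norm(S[i]-S[(i+1)%4]).round(4) for i in range(4)])
im=c["pixels"].astype(int)
hsv=cv2.cvtColor(c["pixels"],cv2.COLOR_RGB2HSV)
def big(m,u0,v0,u1,v1,name,z):
    mm=np.zeros_like(m,np.uint8);mm[v0:v1,u0:u1]=m[v0:v1,u0:u1]*1
    k,_=cv2.findContours(mm,cv2.RETR_EXTERNAL,cv2.CHAIN_APPROX_NONE);k=max(k,key=cv2.contourArea)
    k=k.reshape(-1,2); W=np.array([ray(c,u,v,z)[:2] for u,v in k])
    rc=cv2.minAreaRect((W*1000).astype(np.float32)); print(name,rc,cv2.contourArea(k))
yel=(hsv[...,0]>20)&(hsv[...,0]<35)&(hsv[...,1]>110)&(hsv[...,2]>110)
big(yel,318,170,355,215,"carton top z22",.022)
gr=(hsv[...,1]<70)&(hsv[...,2]>60)
big(gr,278,235,318,283,"cover z12",.012)
```

```text
rim LR,RR,RF,LF
[0.7284 0.1793 0.081 ]
[0.6643 0.0621 0.081 ]
[0.5554 0.1132 0.081 ]
[0.6351 0.2323 0.081 ]
[np.float64(0.1336), np.float64(0.1204), np.float64(0.1433), np.float64(0.1073)]
th -0.4755112197605611 -0.4997447871309484
centre [0.64579117 0.14672548 0.081     ]
screw [0.5719 0.2454 0.036 ]
screw [0.5234 0.1648 0.036 ]
screw [0.4601 0.203  0.036 ]
screw [0.5086 0.2835 0.036 ]
hc [0.516  0.2242 0.036 ] [0.5157 0.2237 0.036 ] -0.5424434121041357 -0.5419116460216213
[np.float64(0.094), np.float64(0.074), np.float64(0.094), np.float64(0.0739)]
carton top z22 ((581.6099243164062, -40.9846305847168), (40.492862701416016, 61.869136810302734), 63.01904296875) 444.5
cover z12 ((436.5113220214844, 45.93216323852539), (61.15144348144531, 80.69678497314453), 73.19449615478516) 920.5
```

Run:
```python
from h import *
c=r.camera("top");s=r.camera("scene")
def P(x,y,z): return ray(c,160+x/4,110+y/4,z)
def Q(x,y,z): return ray(s,180+x/3.4,130+y/3.4,z)
print("gate free top",P(38,410,.077),"hinge",P(208,215,.08),"knob",P(63,345,.096))
print("scene: gate free top",Q(101,132,.077),"free bottom?",Q(113,205,.006),"hinge top",Q(302,112,.077),"knob",Q(149,90,.096))
print("scene rim: BL",Q(446,84,.081),"BR",Q(530,182,.081),"RF",Q(374,218,.081),"LF",Q(302,110,.081))
print("instr base corner",ray(s,128,273,0))
print("bench corner",ray(c,380,155,0), "wall pts",ray(c,110,10,0))
print("coil",ray(c,249,300,.012),"tee",P(625,465,.01))
```

```text
gate free top [0.52839503 0.32088191 0.077     ] hinge [0.63538988 0.23242367 0.08      ] knob [0.55937196 0.30502779 0.096     ]
scene: gate free top [0.52603986 0.31660789 0.077     ] free bottom? [0.53726589 0.32656575 0.006     ] hinge top [0.63606649 0.23201268 0.077     ] knob [0.56479281 0.30862304 0.096     ]
scene rim: BL [0.72780237 0.17651169 0.081     ] BR [0.66449776 0.05989142 0.081     ] RF [0.56734704 0.10955111 0.081     ] LF [0.63316755 0.22933692 0.081     ]
instr base corner [0.24735875 0.24735017 0.        ]
bench corner [ 0.68084559 -0.15068288  0.        ] wall pts [1.05640837 0.50331319 0.        ]
coil [0.34565507 0.15366921 0.012     ] tee [0.50960901 0.00307979 0.01      ]
```

```bash
cat >> h.py <<'E'
CO=np.array([.6468,.1458]);CTH=-.498
def setc(x,y,t):
    global CO,CTH
    CO=np.array([x,y]);CTH=t
def c2w(x,y):
    return CO+np.array([x*np.cos(CTH)-y*np.sin(CTH), x*np.sin(CTH)+y*np.cos(CTH)])
def w2c(p):
    d=np.array(p)[:2]-CO; return np.array([d[0]*np.cos(CTH)+d[1]*np.sin(CTH), -d[0]*np.sin(CTH)+d[1]*np.cos(CTH)])
def tool():
    s=r.read_state();q=s["eef_rot"];phi=2*np.arctan2(q[1],q[0]); phi=(phi+np.pi)%(2*np.pi)-np.pi
    return np.array(s["ee_pos"]),phi,s
def go(x,y,z,phid=None):
    p,phi,s=tool();d=np.array([x,y,z])-p
    print("shift mm",(1000*np.array([d[0]*np.cos(phi)+d[1]*np.sin(phi),d[0]*np.sin(phi)-d[1]*np.cos(phi),-d[2]])).round(1),"turn",None if phid is None else round((-(phid-np.degrees(phi))+180)%360-180,1),"phi now",round(np.degrees(phi),2))
def st():
    p,phi,s=tool(); print("t",round(s["time"],2),"p",p.round(4),"crate",w2c(p).round(4),"phi",round(np.degrees(phi),2),"F",np.array(s["ft_force"]).round(1),"w",round(s["width"],4),"q",np.array(s["joint_positions"]).round(2))
E
python3 - <<'E'
from h import *
st(); go(.45,-.05,.24,85); go(*c2w(-.245,-.008),.24,151.5)
t=r.camera("top"); print("funnel",ray(t,124,188,0))
E
```

```text
t 0.4 p [ 0.1977 -0.5929  0.2225] crate [-0.0417 -0.8635] phi 18.44 F [-0.1 -0.4 -0.1] w 0.087 q [ 1.23  0.33 -0.06  1.46  0.02  1.35 -0.09]
shift mm [ 411.1 -435.2  -17.5] turn -66.6 phi now 18.44
shift mm [ 486.7 -732.3  -17.5] turn -133.1 phi now 18.44
funnel [0.60218083 0.44397259 0.        ]
```

```bash
python3 -m crank '[[1,[411,-435,-18],-67],[1,[411,-435,-18],-67],[1,[411,-435,-18],-67],[1,[411,-435,-18],-67],[1,[411,-435,-18],-67],[1,[411,-435,-18],-67],[1,[411,-435,-18],-67],[1,[411,-435,-18],-67],[1,[411,-435,-18],-67],[1,[411,-435,-18],-67],[1,[411,-435,-18],-80],[1,[411,-435,-18],-80]]'; python3 -c "
from h import *
st();go(*c2w(-.245,-.008),.24,151.5)"
```

```text
time: 1.45
ee_pos: [0.4088, -0.1378, 0.238]
eef_rot: [0.651, 0.759, -0.0, 0.001]
ft_force: [1.7, -1.1, 0.0]
width: 0.0867
t 1.45 p [ 0.4088 -0.1378  0.238 ] crate [-0.0736 -0.3628] phi 98.77 F [ 1.7 -1.1  0. ] w 0.0867 q [ 0.82 -0.09 -0.56  1.89 -0.05  1.33  0.43]
shift mm [386.1  78.7  -2. ] turn -52.7 phi now 98.77
```

```bash
python3 -m crank '[[0.15,[386,60,-2],-53],[0.15,[386,60,-2],-53],[0.15,[386,60,-2],-53],[0.15,[386,60,-2],-53],[0.15,[386,60,-2],-53],[0.15,[386,60,-2],-53],[0.15,[386,60,-2],-53],[0.15,[386,60,-2],-53],[0.15,[386,60,-2],-53],[0.15,[386,60,-2],-53],[0.15,[386,60,-2],-53],[0.15,[386,60,-2],-53]]'; python3 -c "
from h import *
st();go(*c2w(-.245,-.008),.24,151.5)
cv2.imwrite('pics/w1.png',r.camera('wrist')['pixels'][:,:,::-1])"
```

```text
time: 2.45
ee_pos: [0.4107, 0.2516, 0.2394]
eef_rot: [0.246, 0.969, 0.0, -0.0]
ft_force: [0.0, -0.1, 0.0]
width: 0.0504
t 2.45 p [0.4107 0.2516 0.2394] crate [-0.2579 -0.0198] phi 151.57 F [ 0.  -0.1  0. ] w 0.0504 q [ 0.36  0.09 -1.04  1.76  0.08  1.34  0.38]
shift mm [-13.   11.8  -0.6] turn 0.1 phi now 151.57
```

View pics/w1.png

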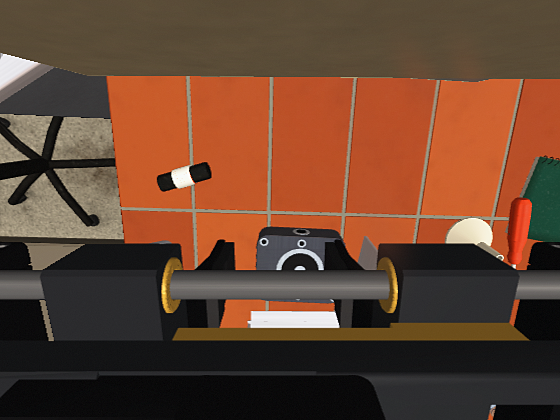

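```bash
python3 -m crank '[[0.15,[-13,12,60],0],[0.15,[-13,12,120],0],[0.15,[-13,12,160],0],[0.15,[-13,12,190],0],[0.15,[-13,12,210],0],[0.15,[-13,12,216],0],[0.15,[-13,12,216],0],[0.15,[-13,12,216],0]]'; python3 -c "
from h import *
st();go(*c2w(-.22,-.009),.022,151.5)
crop(r.camera('top'),'top2',160,110,200,150,4)
crop(r.camera('scene'),'sc2',180,130,230,160,3.4)"
```

```text
time: 3.17
ee_pos: [0.4291, 0.255, 0.0251]
eef_rot: [0.247, 0.969, 0.0, 0.0]
ft_force: [0.7, 0.4, 1.1]
width: 0.05
t 3.17 p [0.4291 0.255  0.0251] crate [-0.2434 -0.0081] phi 151.38 F [0.7 0.4 1.1] w 0.05 q [ 0.17  0.43 -0.92  1.95  0.42  0.96  0.12]
shift mm [-23.4  -0.9   3.1] turn -0.1 phi now 151.38
```

View pics/top2.png

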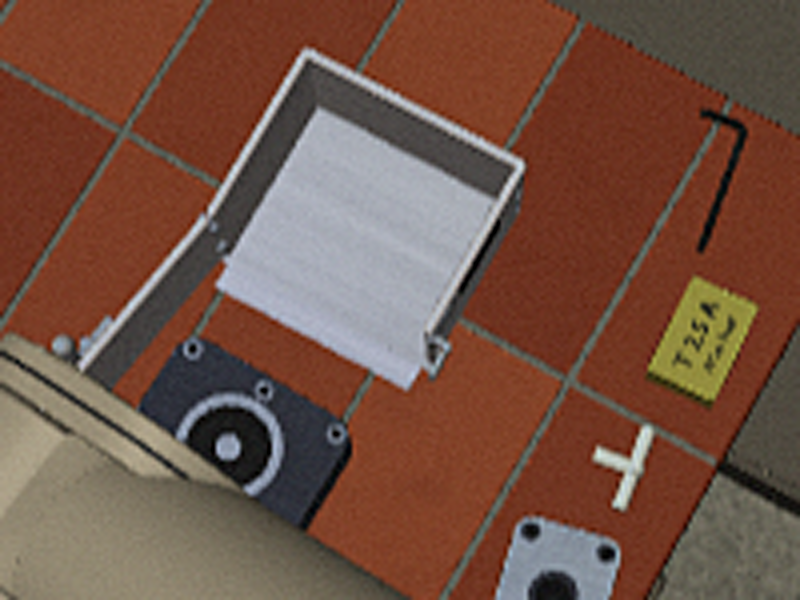

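View pics/sc2.png

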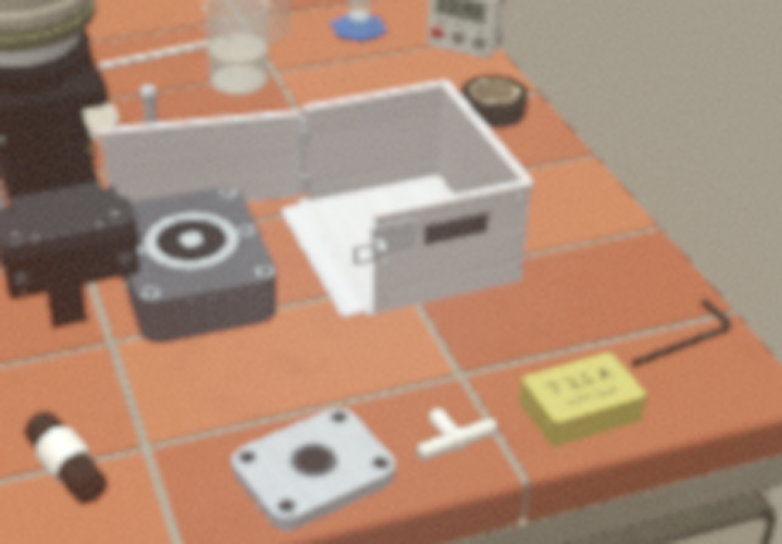

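```bash
python3 -m crank '[[0.15,[-12,-1,3],0],[0.15,[-22,-1,3],0],[0.15,[-30,-1,3],0],[0.15,[-38,-1,3],0],[0.15,[-46,-1,3],0],[0.15,[-54,-2,3],0],[0.15,[-62,-3,3],0],[0.15,[-70,-4,3],0],[0.15,[-75,-4,3],0]]'; python3 -c "
from h import *
st()
crop(r.camera('top'),'top3',160,110,200,150,4)
crop(r.camera('scene'),'sc3',180,130,230,160,3.4)"
```

```text
time: 4.02
ee_pos: [0.4918, 0.2166, 0.0208]
eef_rot: [0.246, 0.969, 0.001, -0.001]
ft_force: [-6.1, 3.3, 3.0]
width: 0.0498
t 4.02 p [0.4918 0.2166 0.0208] crate [-0.17   -0.0118] phi 151.48 F [-6.1  3.3  3. ] w 0.0498 q [ 0.23  0.51 -0.87  1.86  0.45  0.99  0.24]
```

View pics/top3.png

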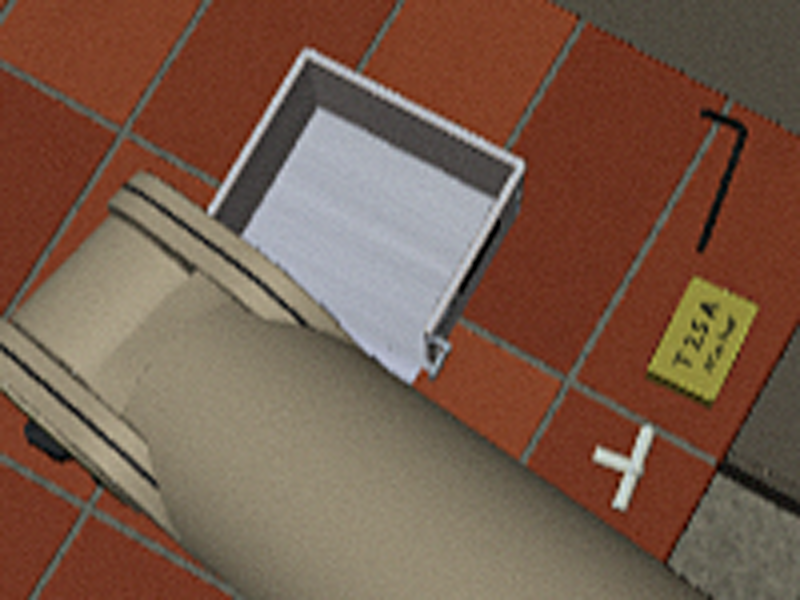

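View pics/sc3.png

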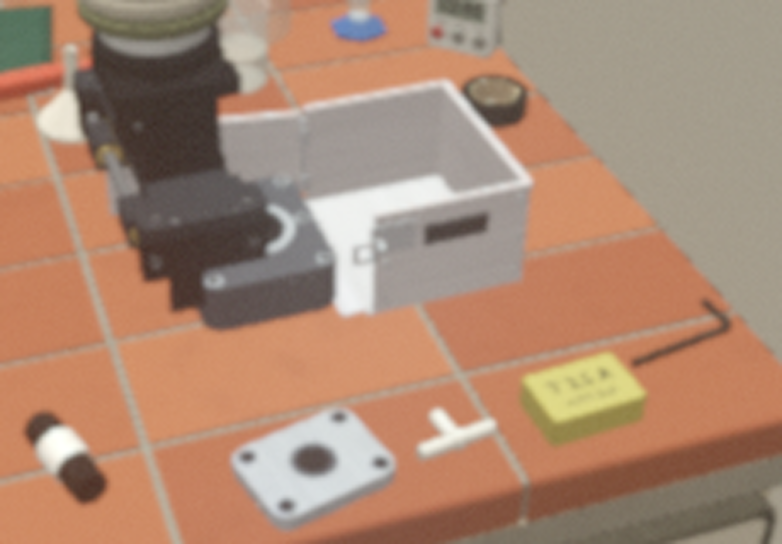

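```bash
python3 -c "
from h import *
s=r.camera('scene')
a=ray(s,180+323/3.4,130+258/3.4,.037);b=ray(s,180+213/3.4,130+281/3.4,.037)
print(a,b,w2c(a),w2c(b),np.linalg.norm(a-b))
d=a-b;print(np.arctan2(d[1],d[0])-CTH)
"
```

```text
[0.5591885  0.14455177 0.037     ] [0.49496329 0.18078885 0.037     ] [-0.07637394 -0.04294596] [-0.15010768 -0.04178866] 0.07374282457102466
-0.015694314790263952
```

```bash
python3 -m crank '[[0.15,[-8,0,0],0],[0.15,[-17,-1,0],0],[0.15,[-26,-1,0],0],[0.15,[-35,-2,0],0],[0.15,[-44,-2,0],0],[0.15,[-53,-3,0],0],[0.15,[-62,-3,0],0],[0.15,[-71,-4,0],0],[0.15,[-80,-4,0],0],[0.15,[-88,-4,0],0],[0.15,[-96,-4,0],0],[0.15,[-102,-4,0],0]]'; python3 -c "
from h import *
st()
crop(r.camera('scene'),'sc4',180,130,230,160,3.4)"
```

```text
time: 5.17
ee_pos: [0.5796, 0.164, 0.0207]
eef_rot: [0.246, 0.969, 0.0, -0.001]
ft_force: [-6.2, 3.4, 3.9]
width: 0.05
t 5.17 p [0.5796 0.164  0.0207] crate [-0.0677 -0.0161] phi 151.48 F [-6.2  3.4  3.9] w 0.05 q [ 0.27  0.62 -0.8   1.69  0.5   1.05  0.38]
```

View pics/sc4.png

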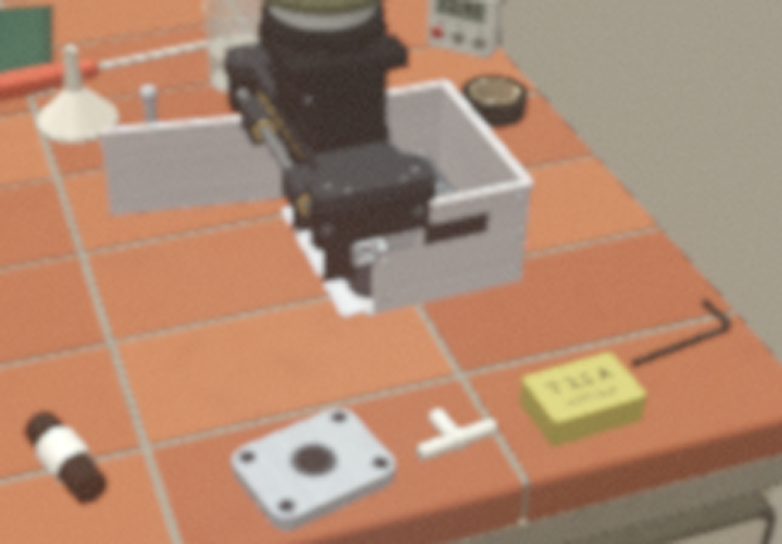

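```bash
python3 -m crank '[[0.15,[-4,0,0],0],[0.15,[-8,0,0],0],[0.15,[-11,0,0],0],[0.15,[-13,0,0],0],[0.15,[-15,0,0],0],[0.15,[-15,0,0],0]]'; python3 -c "
from h import *
st()"
```

```text
time: 5.72
ee_pos: [0.5926, 0.1569, 0.0206]
eef_rot: [0.246, 0.969, 0.0, -0.001]
ft_force: [-4.4, 3.0, 3.6]
width: 0.0501
t 5.72 p [0.5926 0.1569 0.0206] crate [-0.053  -0.0161] phi 151.48 F [-4.4  3.   3.6] w 0.0501 q [ 0.27  0.63 -0.8   1.66  0.5   1.07  0.4 ]
```

```bash
python3 -m crank '[[0.15,[-1,0,0],0],[0.15,[-2,0,0],0],[0.15,[-3,0,0],0],[0.15,[-3,0,0],0]]'; python3 -c "
from h import *
st()"
```

```text
time: 6.05
ee_pos: [0.5949, 0.1557, 0.0206]
eef_rot: [0.246, 0.969, 0.0, -0.001]
ft_force: [-5.8, 3.8, 3.8]
width: 0.05
t 6.05 p [0.5949 0.1557 0.0206] crate [-0.0503 -0.0161] phi 151.49 F [-5.8  3.8  3.8] w 0.05 q [ 0.27  0.64 -0.79  1.65  0.5   1.07  0.4 ]
```

```bash
python3 -m crank '[[0.15,[-1,0,0],0],[0.15,[-2,0,0],0],[0.15,[-3,0,0],0],[0.15,[-3,0,0],0]]'; python3 -c "
from h import *
st()"
```

```text
time: 6.38
ee_pos: [0.5957, 0.1554, 0.0205]
eef_rot: [0.246, 0.969, -0.0, -0.002]
ft_force: [-13.5, 3.7, 10.3]
width: 0.0499
t 6.38 p [0.5957 0.1554 0.0205] crate [-0.0495 -0.016 ] phi 151.57 F [-13.5   3.7  10.3] w 0.0499 q [ 0.27  0.64 -0.79  1.65  0.5   1.07  0.4 ]
```

```bash
python3 -m crank '[[0.15,[-1,0,0],0],[0.15,[-2,0,0],0],[0.15,[-2,0,0],0],[0.15,[-2,0,0],0]]'; python3 -c "
from h import *
st()"
```

```text
time: 6.72
ee_pos: [0.5958, 0.1553, 0.0204]
eef_rot: [0.245, 0.97, -0.0, -0.004]
ft_force: [-20.2, 5.3, 13.0]
width: 0.0503
t 6.72 p [0.5958 0.1553 0.0204] crate [-0.0493 -0.016 ] phi 151.64 F [-20.2   5.3  13. ] w 0.0503 q [ 0.27  0.64 -0.79  1.65  0.5   1.08  0.41]
```

```bash
python3 -m crank '[[0.15,[8,0,0],0],[0.15,[18,0,-5],0],[0.15,[25,0,-45],0],[0.15,[25,0,-85],0],[0.15,[25,0,-125],0],[0.15,[25,0,-165],0],[0.15,[25,0,-200],0],[0.15,[25,0,-200],0]]'; python3 -c "
from h import *
st();go(.4365,.0459,.15,163.2)"
```

```text
time: 7.38
ee_pos: [0.5806, 0.1658, 0.2285]
eef_rot: [0.247, 0.969, 0.002, 0.005]
ft_force: [0.4, 0.1, 0.2]
width: 0.05
t 7.38 p [0.5806 0.1658 0.2285] crate [-0.0677 -0.014 ] phi 151.41 F [0.4 0.1 0.2] w 0.05 q [ 0.34  0.41 -0.91  1.49  0.33  1.39  0.49]
shift mm [  69.2 -174.3   78.5] turn -11.8 phi now 151.41
```

```bash
python3 -m crank '[[1,[69,-174,30],-12],[1,[69,-174,30],-12],[1,[69,-174,30],-12],[1,[69,-174,30],-12],[1,[69,-174,40],-12],[1,[69,-174,60],-12],[1,[69,-174,78],-12],[1,[69,-174,78],-12]]'; python3 -c "
from h import *
st()
c=r.camera('wrist');cv2.imwrite('pics/w5.png',c['pixels'][:,:,::-1])
crop(r.camera('top'),'top5',160,110,200,150,4)
"
```

```text
time: 8.05
ee_pos: [0.4324, 0.0434, 0.1402]
eef_rot: [0.145, 0.989, -0.001, -0.001]
ft_force: [-1.1, 0.7, -0.9]
width: 0.0856
t 8.05 p [0.4324 0.0434 0.1402] crate [-0.1394 -0.1924] phi 163.34 F [-1.1  0.7 -0.9] w 0.0856 q [ 0.79  0.04 -1.    2.    0.04  1.12  1.06]
```

View pics/w5.png

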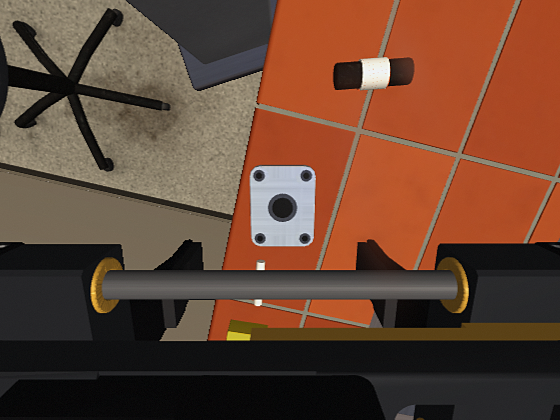

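View pics/top5.png

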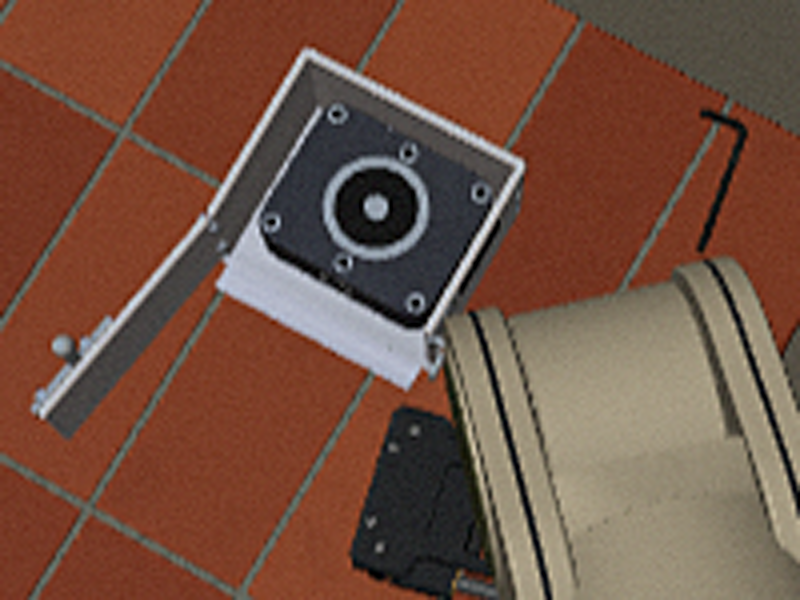

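```bash
python3 -c "
from h import *
st()
c=r.camera('top')
def P(x,y,z): return ray(c,160+x/4,110+y/4,z)
S=[P(*p,.038) for p in [(337,114),(480,191),(415,302),(270,222)]]
d=(S[0]-S[3])+(S[1]-S[2]);d2=(S[0]-S[1])+(S[3]-S[2])
print([np.linalg.norm(S[i]-S[(i+1)%4]).round(4) for i in range(4)])
print('hc',sum(S)/4,P(376,207,.038),np.arctan2(d[1],d[0]),np.arctan2(d2[1],d2[0])-np.pi/2, w2c(sum(S)/4))
w=r.camera('wrist')
hsv=cv2.cvtColor(w['pixels'],cv2.COLOR_RGB2HSV);m=((hsv[...,1]<60)&(hsv[...,2]>110)).astype(np.uint8);m[:,:240]=0;m[:,330:]=0;m[:155]=0;m[255:]=0
k,_=cv2.findContours(m,cv2.RETR_EXTERNAL,cv2.CHAIN_APPROX_NONE);k=max(k,key=cv2.contourArea).reshape(-1,2)
W=np.array([ray(w,u,v,.012)[:2] for u,v in k])
print(cv2.minAreaRect((W*1000).astype(np.float32)))
H=[ray(w,*p,.012) for p in [(259,176),(306,176),(305,239),(260,239)]]
print('holes',sum(H)/4, ray(w,282.5,207,.012)); a=(H[0]-H[3])+(H[1]-H[2]);print(np.degrees(np.arctan2(a[1],a[0])))
"
```

```text
t 8.15 p [0.4342 0.0448 0.1428] crate [-0.1385 -0.1903] phi 163.45 F [1.2 0.8 1.1] w 0.0867 q [ 0.79  0.04 -1.    1.99  0.04  1.13  1.06]
[np.float64(0.0933), np.float64(0.0743), np.float64(0.0941), np.float64(0.0739)]
hc [0.65300086 0.14363031 0.038     ] [0.6528872  0.14331195 0.038     ] -0.5207377134941668 -0.5162363165544583 [0.0064841 0.0010558]
((435.7475891113281, 44.428157806396484), (61.44268035888672, 78.61988830566406), 73.34818267822266)
holes [0.44092934 0.04602916 0.012     ] [0.43962272 0.04641144 0.012     ]
163.63263537388966
```

```bash
cat >> h.py <<'E'
def edge(c,a,b,z,half=3,n=40,pol=0):
    g=cv2.cvtColor(c["pixels"],cv2.COLOR_RGB2GRAY).astype(np.float32)
    a=np.array(a,float);b=np.array(b,float);t=(b-a)/np.linalg.norm(b-a);nn=np.array([-t[1],t[0]])
    pts=[]
    o=np.arange(-half,half+.01,.25)
    for s in np.linspace(.08,.92,n):
        p=a+s*(b-a);L=p+o[:,None]*nn
        v=cv2.remap(g,L[:,0].astype(np.float32).reshape(1,-1),L[:,1].astype(np.float32).reshape(1,-1),cv2.INTER_LINEAR)[0]
        d=np.gradient(cv2.GaussianBlur(v.reshape(1,-1),(5,1),1)[0]); d=d*pol if pol else abs(d)
        i=int(np.argmax(d));
        if d[i]>1.0: pts.append(L[i])
    pts=np.array(pts,np.float32); vx,vy,x0,y0=cv2.fitLine(pts,cv2.DIST_HUBER,0,.01,.01).ravel()
    q=[ray(c,x0+k*vx,y0+k*vy,z) for k in (-10,10)];d=q[1]-q[0]
    res=np.median(abs((pts-[x0,y0])@np.array([-vy,vx])))
    return np.arctan2(d[1],d[0]),(q[0]+q[1])/2,len(pts),res
E
python3 -c "
from h import *
c=r.camera('top')
Z=lambda x,y:(160+x/4,110+y/4)
for n,a,b,z in [('rear rim out',(315,49),(522,158),.079),('left rim out',(300,55),(212,208),.079),('right rim outer',(524,168),(455,310),.079),('bevel front',(220,289),(405,388),0),('housing rear bottom',(270,247),(410,327),.002),('housing left top',(312,125),(268,215),.038)]:
    th,p,k,res=edge(c,Z(*a),Z(*b),z)
    print(n,round(th,4),'x-axis equiv',round((th+np.pi/4)%(np.pi/2)-np.pi/4,4),p.round(4),w2c(p).round(4),k,round(float(res),2))
"
```

```text
rear rim out -2.0945 x-axis equiv -0.5237 [0.6991 0.1208 0.079 ] [0.0578 0.003 ] 40 0.68
left rim out -0.4862 x-axis equiv -0.4862 [0.6856 0.2084 0.079 ] [0.0042 0.0735] 40 0.35
right rim outer -0.4984 x-axis equiv -0.4984 [0.6259 0.0817 0.079 ] [ 0.0123 -0.0663] 40 0.1
bevel front -2.0732 x-axis equiv -0.5024 [0.584  0.1777 0.    ] [-0.0704 -0.002 ] 40 0.0
housing rear bottom -2.0906 x-axis equiv -0.5198 [0.6125 0.1639 0.002 ] [-0.0388 -0.0005] 40 0.12
housing left top -0.5112 x-axis equiv -0.5112 [0.6747 0.196  0.038 ] [0.0006 0.0574] 40 0.11
```

```bash
python3 -c "
from h import *
st();go(.4362,.0452,.004,163.3)"
```

```text
t 8.3 p [0.4351 0.0451 0.1436] crate [-0.1379 -0.1896] phi 163.48 F [0.8 0.1 0.3] w 0.0869 q [ 0.79  0.04 -1.    1.99  0.04  1.13  1.06]
shift mm [ -1.    0.4 139.6] turn 0.2 phi now 163.48
```

```bash
python3 -m crank '[[1,[-1,0,35],0],[1,[-1,0,70],0],[1,[-1,0,100],0],[1,[-1,0,120],0],[1,[-1,0,130],0],[1,[-1,0,136],0],[1,[-1,0,136],0],[1,[-1,0,136],0]]'; python3 -c "
from h import *
st();go(.4362,.0452,.003,163.3)
c=r.camera('wrist');cv2.imwrite('pics/w6.png',c['pixels'][:,:,::-1])"
```

```text
time: 8.97
ee_pos: [0.4363, 0.0446, 0.0076]
eef_rot: [0.144, 0.99, 0.0, 0.001]
ft_force: [0.2, 0.2, -0.3]
width: 0.0871
t 8.97 p [0.4363 0.0446 0.0076] crate [-0.1366 -0.1895] phi 163.44 F [ 0.2  0.2 -0.3] w 0.0871 q [ 0.65  0.32 -0.93  2.11  0.34  0.86  0.81]
shift mm [0.2 0.6 4.6] turn 0.1 phi now 163.44
```

View pics/w6.png

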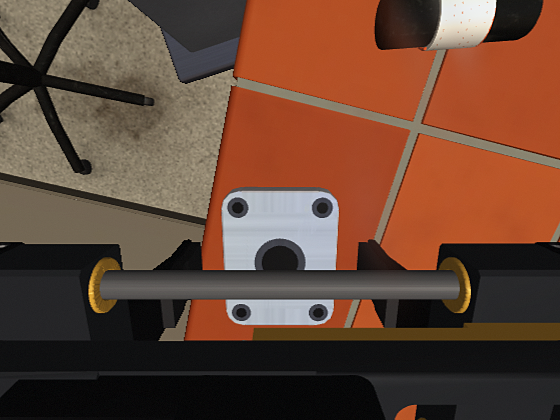

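```bash
python3 -c "
from h import *
w=r.camera('wrist')
H=[ray(w,*p,.012) for p in [(238,207),(323,207),(318,313),(241,312)]]
print(sum(H)/4,[np.linalg.norm(H[i]-H[(i+1)%4]).round(4) for i in range(4)],tool()[0])"; python3 -m crank '[[1,[0,0,4],0],[1,[0,0,4],0],[0,[0,0,4],0],[0,[0,0,4],0],[0,[0,0,4],0],[0,[0,0,4],0],[0,[0,0,4],0],[0,[0,0,4],0]]' 30;  python3 -c "
from h import *
st()"
```

```text
[0.43675688 0.0442207  0.012     ] [np.float64(0.0443), np.float64(0.0629), np.float64(0.0442), np.float64(0.0623)] [0.43642403 0.04432689 0.00784172]
time: 9.73
ee_pos: [0.4354, 0.0444, 0.0026]
eef_rot: [0.144, 0.99, -0.0, 0.0]
ft_force: [-0.7, 0.6, -0.2]
width: 0.0616
t 9.73 p [0.4354 0.0444 0.0026] crate [-0.1373 -0.1901] phi 163.44 F [-0.7  0.6 -0.2] w 0.0616 q [ 0.65  0.33 -0.92  2.12  0.35  0.85  0.8 ]
```

```bash
python3 -m crank '[[0,[0,0,-20],0],[0,[0,0,-60],0],[0,[0,0,-100],0],[0,[0,0,-140],0],[0,[0,0,-150],0],[0,[0,0,-150],0]]'; python3 -c "
from h import *
st();go(.6530,.1436,.155,151)"
```

```text
time: 10.23
ee_pos: [0.437, 0.0442, 0.155]
eef_rot: [0.144, 0.99, -0.001, 0.003]
ft_force: [0.6, 0.6, -2.5]
width: 0.0616
t 10.23 p [0.437  0.0442 0.155 ] crate [-0.1357 -0.1895] phi 163.39 F [ 0.6  0.6 -2.5] w 0.0616 q [ 0.84  0.03 -1.03  1.97  0.03  1.15  1.07]
shift mm [-178.5  157.     0. ] turn 12.4 phi now 163.39
```

```bash
python3 -m crank '[[0,[-30,26,0],2],[0,[-60,52,0],4],[0,[-90,79,0],6],[0,[-120,105,0],8],[0,[-145,128,0],10],[0,[-165,145,0],12],[0,[-178,157,0],12.4],[0,[-178,157,0],12.4],[0,[-178,157,0],12.4],[0,[-178,157,0],12.4]]'; python3 -c "
from h import *
st();go(.6530,.1436,.07,151)
crop(r.camera('scene'),'sc7',180,130,230,160,3.4)"
```

```text
time: 11.07
ee_pos: [0.6495, 0.1441, 0.1503]
eef_rot: [0.25, 0.968, -0.001, -0.001]
ft_force: [0.5, -0.4, -1.5]
width: 0.0616
t 11.07 p [0.6495 0.1441 0.1503] crate [ 0.0032 -0.0003] phi 151.09 F [ 0.5 -0.4 -1.5] w 0.0616 q [ 0.31  0.62 -0.89  1.4   0.48  1.35  0.48]
shift mm [-3.3  1.3 80.3] turn 0.1 phi now 151.09
```

View pics/sc7.png

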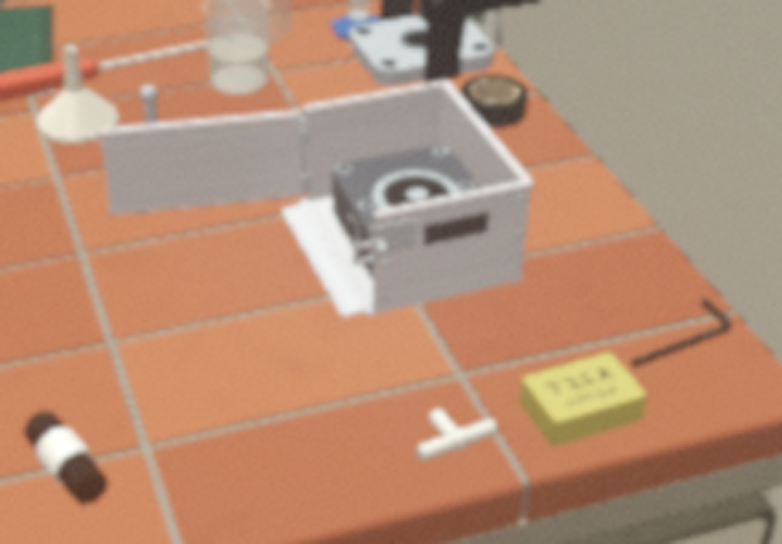

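```bash
python3 -c "
from h import *
s=r.camera('scene');print(ray(s,180+417/3.4,130+193/3.4,.038));st();go(.6530,.1436,.07,151)"
```

```text
[0.65671228 0.14429713 0.038     ]
t 11.17 p [0.6499 0.1434 0.1517] crate [ 0.0038 -0.0006] phi 151.03 F [-0.6 -0.1 -2.3] w 0.0615 q [ 0.31  0.62 -0.89  1.4   0.48  1.35  0.48]
shift mm [-2.7  1.7 81.7] turn 0.0 phi now 151.03
```

```bash
python3 -m crank '[[0,[-3,1,25],0],[0,[-3,1,50],0],[0,[-3,1,75],0],[0,[-3,1,90],0],[0,[-3,1,95],0],[0,[-3,1,95],0],[0,[-3,1,95],0]]'; python3 -c "
from h import *
st();go(.6530,.1436,.0408,151)
crop(r.camera('scene'),'sc8',180,130,230,160,3.4)"
```

```text
time: 11.75
ee_pos: [0.6542, 0.1437, 0.0588]
eef_rot: [0.25, 0.968, 0.0, 0.001]
ft_force: [-0.2, 0.7, -1.6]
width: 0.0614
t 11.75 p [0.6542 0.1437 0.0588] crate [0.0076 0.0017] phi 151.03 F [-0.2  0.7 -1.6] w 0.0614 q [ 0.29  0.71 -0.84  1.47  0.55  1.2   0.44]
shift mm [ 1.1 -0.6 18. ] turn 0.0 phi now 151.03
```

View pics/sc8.png

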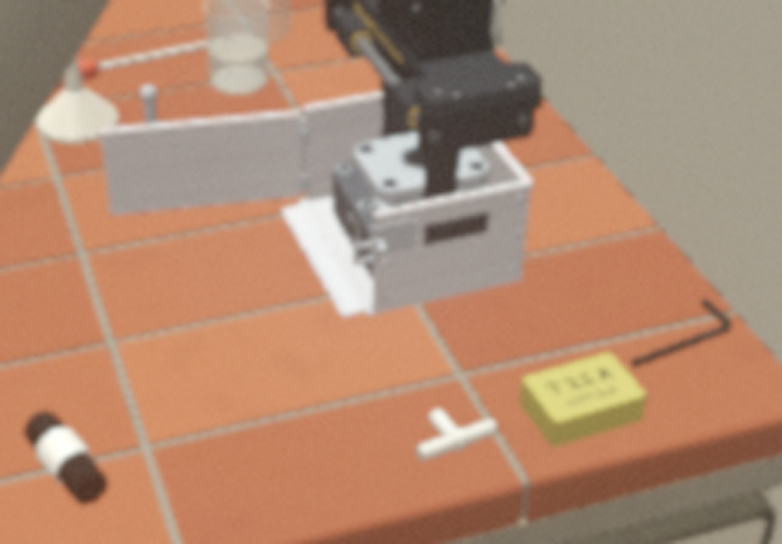

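Lower to contact, then check the force before releasing.

```bash
python3 -m crank '[[0,[1,0,5],0],[0,[1,0,10],0],[0,[1,0,14],0],[0,[1,0,16],0],[0,[1,0,18],0],[0,[1,0,18],0],[0,[1,0,18],0]]'; python3 -c "
from h import *
st();go(.6530,.1436,.0408,151)"
```

```text
time: 12.38
ee_pos: [0.6529, 0.144, 0.0407]
eef_rot: [0.25, 0.968, -0.0, 0.0]
ft_force: [-4.8, -2.4, 9.1]
width: 0.0618
t 12.38 p [0.6529 0.144  0.0407] crate [0.0062 0.0013] phi 151.03 F [-4.8 -2.4  9.1] w 0.0618 q [ 0.29  0.73 -0.83  1.49  0.56  1.18  0.43]
shift mm [-0.3 -0.3 -0.1] turn 0.0 phi now 151.03
```

```bash
python3 -m crank '[[0.7,[0,0,0],0],[0.7,[0,0,0],0],[0.7,[0,0,0],0],[0.7,[0,0,-4],0],[0.7,[0,0,-30],0],[0.7,[0,0,-70],0],[0.7,[0,0,-110],0],[0.7,[0,0,-130],0],[0.7,[0,0,-130],0]]'; python3 -c "
from h import *
st();go(.582,-.041,.17,153)"
```

```text
time: 13.13
ee_pos: [0.655, 0.1454, 0.1759]
eef_rot: [0.25, 0.968, 0.002, 0.004]
ft_force: [1.4, 0.3, -0.2]
width: 0.0738
t 13.13 p [0.655  0.1454 0.1759] crate [0.0074 0.0036] phi 151.04 F [ 1.4  0.3 -0.2] w 0.0738 q [ 0.31  0.61 -0.89  1.36  0.47  1.38  0.49]
shift mm [ -26.4 -198.5    5.9] turn -2.0 phi now 151.04
```

```bash
python3 -m crank '[[0.7,[-26,-198,6],-2],[0.7,[-26,-198,6],-2],[0.7,[-26,-198,6],-2],[0.7,[-26,-198,6],-2],[0.7,[-26,-198,6],-2],[0.7,[-26,-198,6],-2],[0.7,[-26,-198,6],-2],[0.7,[-26,-198,6],-2],[0.7,[-26,-198,6],-2]]'; python3 -c "
from h import *
st()
w=r.camera('wrist');cv2.imwrite('pics/w9.png',w['pixels'][:,:,::-1])
crop(r.camera('top'),'top9',160,110,200,150,4)
crop(r.camera('scene'),'sc9',180,130,230,160,3.4)
hsv=cv2.cvtColor(w['pixels'],cv2.COLOR_RGB2HSV);m=((hsv[...,0]>24)&(hsv[...,0]<35)&(hsv[...,1]>110)&(hsv[...,2]>100)).astype(np.uint8)
k,_=cv2.findContours(m,cv2.RETR_EXTERNAL,cv2.CHAIN_APPROX_NONE);k=max(k,key=cv2.contourArea).reshape(-1,2)
W=np.array([ray(w,u,v,.022)[:2] for u,v in k])
print(cv2.minAreaRect((W*1000).astype(np.float32)),k.min(0),k.max(0))
"
```

```text
time: 13.88
ee_pos: [0.58, -0.0402, 0.1637]
eef_rot: [0.232, 0.973, 0.0, 0.0]
ft_force: [-0.7, 0.3, 0.8]
width: 0.074
t 13.88 p [ 0.58   -0.0402  0.1637] crate [ 0.0302 -0.1953] phi 153.16 F [-0.7  0.3  0.8] w 0.074 q [ 0.74  0.43 -0.94  1.62  0.36  1.28  0.84]
((580.9903564453125, -42.11676025390625), (41.24268341064453, 61.33732604980469), 64.11209106445312) [257 171] [299 231]
```

View pics/w9.png

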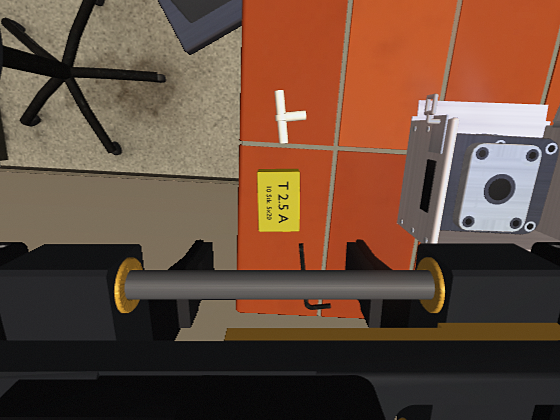

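View pics/top9.png

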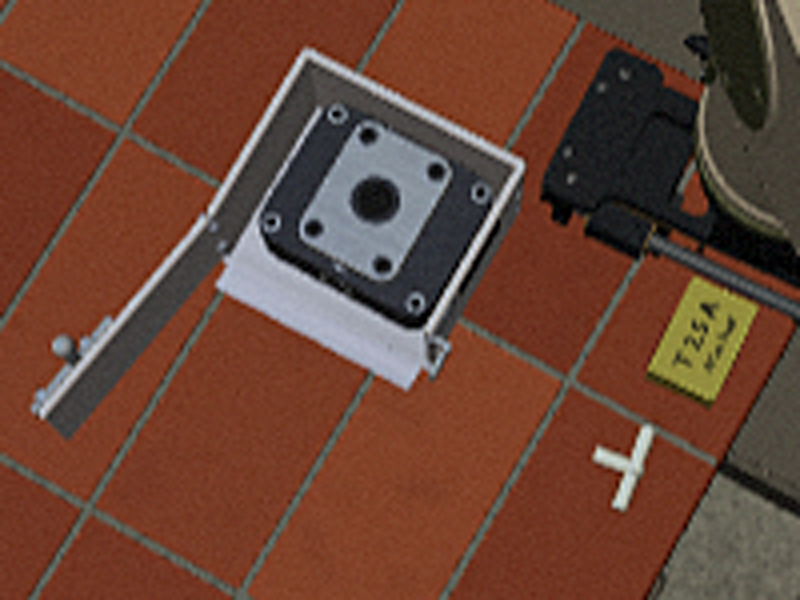

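View pics/sc9.png

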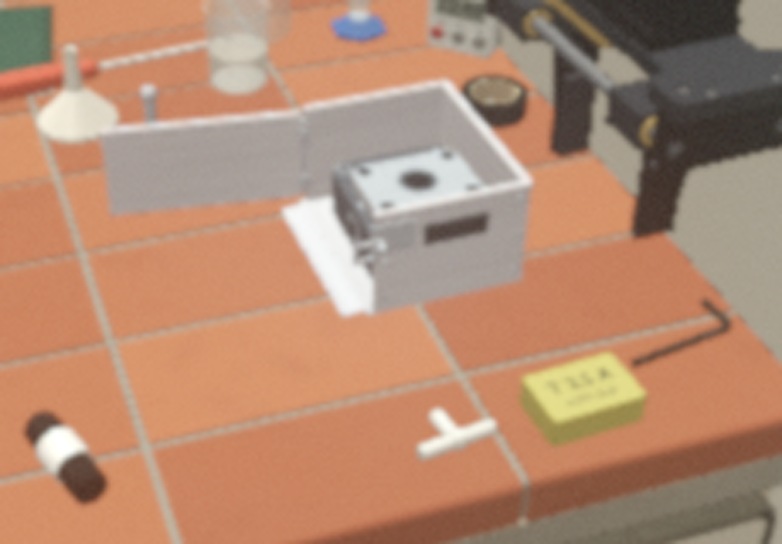

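```bash
python3 -c "
from h import *
st()
c=r.camera('top')
Z=lambda x,y:(160+x/4,110+y/4)
H=[ray(c,*Z(*p),.05) for p in [(369,135),(437,171),(383,264),(314,229)]]
print('cover',sum(H)/4,ray(c,*Z(376,199),.05)); d=(H[0]-H[3])+(H[1]-H[2]);print(np.arctan2(d[1],d[0]))
S=[ray(c,*Z(*p),.038) for p in [(337,114),(480,191),(415,302),(270,222)]];print('housing',sum(S)/4)
w=r.camera('wrist')
hsv=cv2.cvtColor(w['pixels'],cv2.COLOR_RGB2HSV);m=((hsv[...,0]>24)&(hsv[...,0]<35)&(hsv[...,1]>110)&(hsv[...,2]>100)).astype(np.uint8)
k,_=cv2.findContours(m,cv2.RETR_EXTERNAL,cv2.CHAIN_APPROX_NONE);k=max(k,key=cv2.contourArea).reshape(-1,2)
W=np.array([ray(w,u,v,.022)[:2] for u,v in k])
print(cv2.minAreaRect((W*1000).astype(np.float32)))
go(.5812,-.0417,.004,153.7)
"
```

```text
t 14.03 p [ 0.58   -0.0403  0.1636] crate [ 0.0302 -0.1954] phi 153.17 F [ 0.8  0.3 -0.8] w 0.0743 q [ 0.74  0.43 -0.94  1.62  0.36  1.28  0.84]
cover [0.65350456 0.14291156 0.05      ] [0.65379463 0.14281675 0.05      ]
-0.5058381746579588
housing [0.65300086 0.14363031 0.038     ]
((580.8863525390625, -42.33544158935547), (40.89297103881836, 61.122276306152344), 64.09968566894531)
shift mm [ -1.5  -0.2 159.5] turn -0.6 phi now 153.13
```

```bash
python3 -m crank '[[0.7,[-1,0,40],-0.6],[0.7,[-1,0,80],-0.6],[0.7,[-1,0,115],-0.6],[0.7,[-1,0,140],-0.6],[0.7,[-1,0,152],-0.6],[0.7,[-1,0,157],-0.6],[0.7,[-1,0,158],-0.6],[0.7,[-1,0,158],-0.6]]'; python3 -c "
from h import *
st();go(.5812,-.0417,.004,153.7)
cv2.imwrite('pics/w10.png',r.camera('wrist')['pixels'][:,:,::-1])"
```

```text
time: 14.8
ee_pos: [0.5817, -0.042, 0.0069]
eef_rot: [0.228, 0.974, 0.0, 0.001]
ft_force: [0.6, 0.6, 0.6]
width: 0.0739
t 14.8 p [ 0.5817 -0.042   0.0069] crate [ 0.0325 -0.1961] phi 153.65 F [0.6 0.6 0.6] w 0.0739 q [ 0.65  0.61 -0.84  1.75  0.52  1.02  0.73]
shift mm [0.6 0.1 2.9] turn -0.1 phi now 153.65
```

View pics/w10.png

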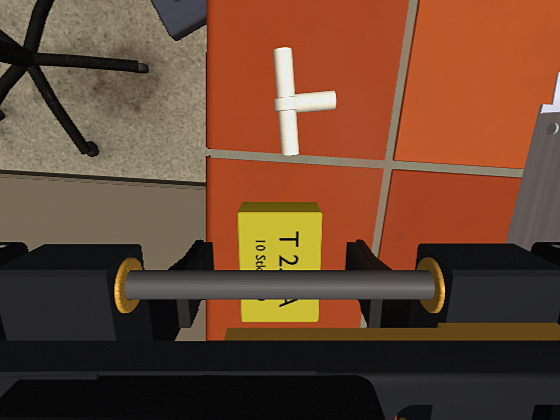

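```bash
python3 -m crank '[[0.7,[0,0,2],0],[-0.3,[0,0,2],0],[-0.3,[0,0,2],0],[-0.3,[0,0,2],0],[-0.3,[0,0,2],0],[-0.3,[0,0,2],0],[-0.3,[0,0,2],0],[-0.3,[0,0,2],0]]' 12;  python3 -c "
from h import *
st()"
```

```text
time: 15.52
ee_pos: [0.5807, -0.0422, 0.0036]
eef_rot: [0.228, 0.974, -0.0, 0.0]
ft_force: [-0.1, 1.0, 0.2]
width: 0.042
t 15.52 p [ 0.5807 -0.0422  0.0036] crate [ 0.0318 -0.1968] phi 153.64 F [-0.1  1.   0.2] w 0.042 q [ 0.65  0.61 -0.83  1.75  0.53  1.01  0.73]
```

```bash
python3 -m crank '[[-0.3,[0,0,-25],0],[-0.3,[0,0,-65],0],[-0.3,[0,0,-105],0],[-0.3,[0,0,-145],0],[-0.3,[0,0,-175],0],[-0.3,[0,20,-175],5],[-0.3,[0,45,-175],12],[-0.3,[0,70,-175],19],[-0.3,[0,95,-175],26],[-0.3,[0,120,-175],33],[-0.3,[0,145,-175],40],[-0.3,[0,165,-175],47]]'; python3 -c "
from h import *
st();go(.6535,.1430,.17,61.2)"
```

```text
time: 16.52
ee_pos: [0.6542, 0.1077, 0.1783]
eef_rot: [0.599, 0.801, 0.0, -0.0]
ft_force: [0.3, 0.1, -0.3]
width: 0.0418
t 16.52 p [0.6542 0.1077 0.1783] crate [ 0.0247 -0.0299] phi 106.36 F [ 0.3  0.1 -0.3] w 0.0418 q [ 0.3   0.55 -0.77  1.38  0.38  1.36 -0.19]
shift mm [34.   9.3  8.3] turn 45.2 phi now 106.36
```

```bash
python3 -m crank '[[-0.3,[10,2,8],7],[-0.3,[20,5,8],14],[-0.3,[30,8,8],21],[-0.3,[34,9,8],28],[-0.3,[34,9,8],35],[-0.3,[34,9,8],42],[-0.3,[34,9,8],45],[-0.3,[34,9,8],45],[-0.3,[34,9,8],45]]'; python3 -c "
from h import *
st();go(.6535,.1430,.075,61.2)
cv2.imwrite('pics/w11.png',r.camera('wrist')['pixels'][:,:,::-1])"
```

```text
time: 17.27
ee_pos: [0.6527, 0.1408, 0.1704]
eef_rot: [0.858, 0.513, -0.0, 0.0]
ft_force: [0.2, -0.1, -0.3]
width: 0.0419
t 17.27 p [0.6527 0.1408 0.1704] crate [ 0.0076 -0.0016] phi 61.77 F [ 0.2 -0.1 -0.3] w 0.0419 q [ 0.16  0.53 -0.63  1.38  0.31  1.33 -0.97]
shift mm [ 2.3 -0.3 95.4] turn 0.6 phi now 61.77
```

View pics/w11.png

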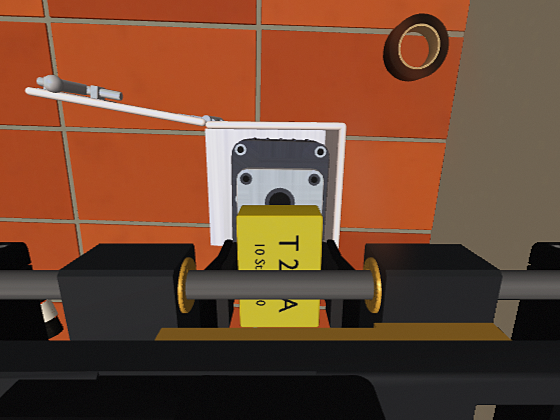

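```bash
python3 -m crank '[[-0.3,[2,0,30],0.6],[-0.3,[2,0,60],0.6],[-0.3,[2,0,80],0.6],[-0.3,[2,0,92],0.6],[-0.3,[2,0,98],0.6],[-0.3,[2,0,98],0.6],[-0.3,[2,0,98],0.6]]'; python3 -c "
from h import *
st();go(.6535,.1430,.0536,61.2)
crop(r.camera('scene'),'sc11',180,130,230,160,3.4)"
```

```text
time: 17.9
ee_pos: [0.6544, 0.1428, 0.0737]
eef_rot: [0.861, 0.508, 0.001, 0.0]
ft_force: [0.3, -0.2, 0.1]
width: 0.0421
t 17.9 p [0.6544 0.1428 0.0737] crate [0.0081 0.001 ] phi 61.06 F [ 0.3 -0.2  0.1] w 0.0421 q [ 0.14  0.62 -0.6   1.47  0.36  1.17 -1.02]
shift mm [-0.2 -0.9 20.1] turn -0.1 phi now 61.06
```

View pics/sc11.png

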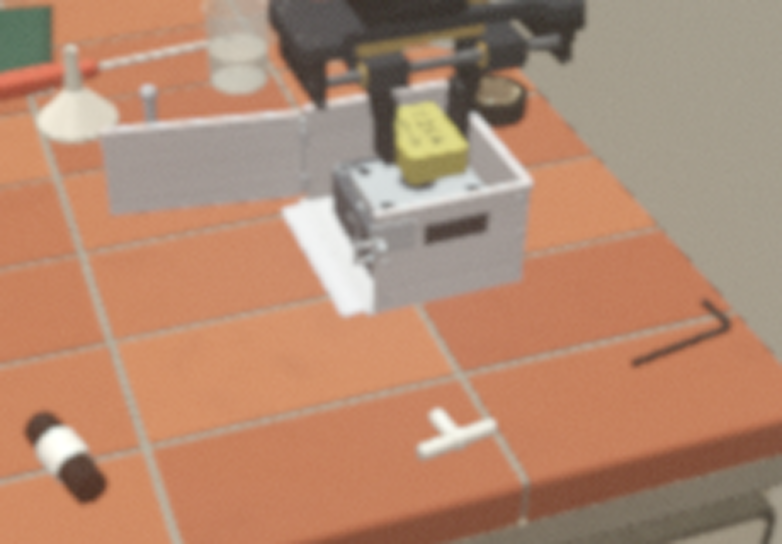

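```bash
python3 -m crank '[[-0.3,[0,-1,6],0],[-0.3,[0,-1,12],0],[-0.3,[0,-1,16],0],[-0.3,[0,-1,19],0],[-0.3,[0,-1,20],0],[-0.3,[0,-1,20],0],[-0.3,[0,-1,20],0]]'; python3 -c "
from h import *
st()"
```

```text
time: 18.53
ee_pos: [0.6528, 0.143, 0.053]
eef_rot: [0.861, 0.508, -0.0, 0.0]
ft_force: [-3.8, -0.4, 5.7]
width: 0.0423
t 18.53 p [0.6528 0.143  0.053 ] crate [0.0066 0.0004] phi 61.04 F [-3.8 -0.4  5.7] w 0.0423 q [ 0.14  0.64 -0.6   1.49  0.38  1.14 -1.03]
```

```bash
python3 -m crank '[[0.15,[0,0,-1],0],[0.15,[0,0,-1],0],[0.15,[0,0,-1],0],[0.15,[0,0,-5],0],[0.15,[0,0,-20],0],[0.15,[0,0,-55],0],[0.15,[0,0,-90],0],[0.15,[0,0,-125],0],[0.15,[0,0,-140],0],[0.15,[0,0,-140],0]]'; python3 -c "
from h import *
st();print([c2w(*p) for p in [(-.054,.069),(-.10,.13)]])"
```

```text
time: 19.37
ee_pos: [0.6548, 0.144, 0.1991]
eef_rot: [0.861, 0.508, 0.004, 0.001]
ft_force: [-0.1, -0.8, -0.1]
width: 0.0502
t 19.37 p [0.6548 0.144  0.1991] crate [0.0079 0.0023] phi 61.04 F [-0.1 -0.8 -0.1] w 0.0502 q [ 0.16  0.51 -0.64  1.34  0.3   1.38 -0.98]
[array([0.63231805, 0.23221338]), array([0.62104306, 0.3077771 ])]
```

```bash
cat >> h.py <<'E'
CTH=-.502
def gp(q,s,d):
    u=np.array([-np.sin(q),-np.cos(q)]);n=np.array([-np.cos(q),np.sin(q)])
    p=np.array([-.0545,.069])+s*u+d*n
    return c2w(*p),180+np.degrees(CTH)-np.degrees(q)
E
python3 -c "
from h import *
t=r.camera('top');s=r.camera('scene')
crop(t,'top12',160,110,200,150,4);crop(s,'sc12',180,130,230,160,3.4)
p,ph=gp(1.76,.048,.036);print(p,ph);go(*p,.19,ph)"
```

```text
[0.61819124 0.29084679] 50.39694674140779
shift mm [ 112.3 -102.1    4. ] turn 10.6 phi now 61.04
```

View pics/sc12.png

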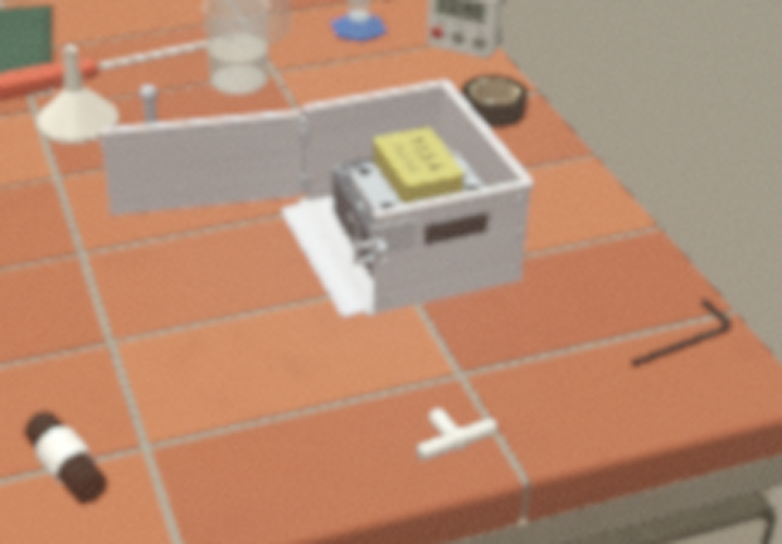

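Carton sits flat and centred on the cover. Now moving to the gate's outer face.

```bash
python3 -m crank '[[-1,[25,-23,4],3],[-1,[51,-46,4],6],[-1,[77,-69,4],9],[-1,[100,-90,4],10.6],[-1,[112,-102,4],10.6],[-1,[112,-102,4],10.6],[-1,[112,-102,4],10.6],[-1,[112,-102,4],10.6]]' 10; python3 -c "
from h import *
p,ph=gp(1.76,.048,.036);st();go(*p,.045,ph)
t=r.camera('top');
crop(t,'top13',160,110,200,150,4);cv2.imwrite('pics/w13.png',r.camera('wrist')['pixels'][:,:,::-1])"
```

```text
time: 20.13
ee_pos: [0.6182, 0.2889, 0.1876]
eef_rot: [0.905, 0.426, -0.001, 0.0]
ft_force: [0.5, -0.9, -0.8]
width: 0.0055
t 20.13 p [0.6182 0.2889 0.1876] crate [-0.0939  0.1117] phi 50.38 F [ 0.5 -0.9 -0.8] w 0.0055 q [-0.08  0.55 -0.63  1.31  0.32  1.38 -1.39]
shift mm [  1.5  -1.2 142.6] turn -0.0 phi now 50.38
```

View pics/top13.png

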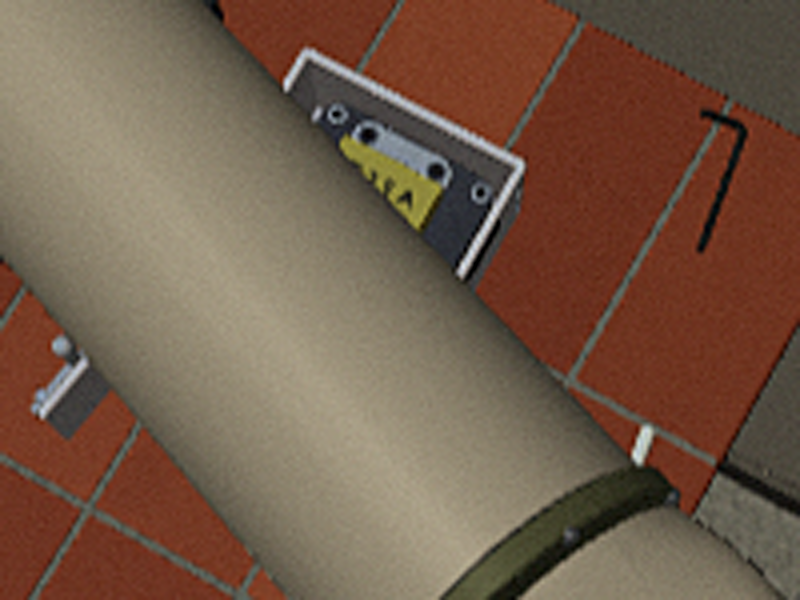

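View pics/w13.png

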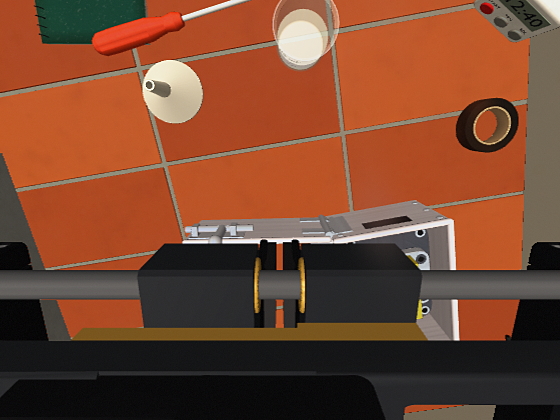

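```bash
python3 -c "
from h import *
w=r.camera('wrist')
for s in (0,.048,.1,.138): print(s,proj(w,[*gp(1.76,s,0)[0],.077]))
p=gp(1.76,.048,.036)[0]; print(proj(w,[*p,.077]),proj(w,[*p,.045]),proj(w,tool()[0]), 'knob',proj(w,[*gp(1.76,.1,.0085)[0],.096]))"
```

```text
0 [328.91722582 242.60473302]
0.048 [277.32203775 242.67755589]
0.1 [221.4337976 242.7564381]
0.138 [180.5966965  242.81407671]
[277.20067942 205.16463808] [277.39352071 197.28899136] [279.14548816 256.70360177] knob [217.03473569 241.48360777]
```

```bash
python3 -m crank '[[-1,[1,-1,35],0],[-1,[1,-1,70],0],[-1,[1,-1,100],0],[-1,[1,-1,122],0],[-1,[1,-1,135],0],[-1,[1,-1,140],0],[-1,[1,-1,140],0]]'; python3 -c "
from h import *
st()
p0,ph0=gp(1.76,.048,.036)
for q in (1.76,1.6,1.4,1.2,1.0,.8,.6,.4,.2,.1,.0):
    p,ph=gp(q,.048,.0135);print(q);go(*p,.046,ph)"
```

```text
time: 20.87
ee_pos: [0.6178, 0.2911, 0.048]
eef_rot: [0.905, 0.426, -0.001, 0.0]
ft_force: [-0.0, -0.5, -0.1]
width: 0.0004
t 20.87 p [0.6178 0.2911 0.048 ] crate [-0.0953  0.1134] phi 50.39 F [-0.  -0.5 -0.1] w 0.0004 q [-0.1   0.67 -0.59  1.44  0.39  1.15 -1.44]
1.76
shift mm [-22.4   0.5   2. ] turn -0.0 phi now 50.39
1.6
shift mm [-30.3  -1.1   2. ] turn -9.2 phi now 50.39
1.4
shift mm [-40.2  -1.2   2. ] turn -20.6 phi now 50.39
1.2
shift mm [-50.    0.6   2. ] turn -32.1 phi now 50.39
1.0
shift mm [-59.2   4.4   2. ] turn -43.5 phi now 50.39
0.8
shift mm [-67.5   9.9   2. ] turn -55.0 phi now 50.39
0.6
shift mm [-74.5  16.9   2. ] turn -66.5 phi now 50.39
0.4
shift mm [-80.   25.2   2. ] turn -77.9 phi now 50.39
0.2
shift mm [-83.8  34.4   2. ] turn -89.4 phi now 50.39
0.1
shift mm [-84.9  39.3   2. ] turn -95.1 phi now 50.39
0.0
shift mm [-85.6  44.2   2. ] turn -100.8 phi now 50.39
```

```bash
python3 -m crank '[[-1,[-12,0,2],0],[-1,[-22,0,2],0],[-1,[-26,0,2],-4],[-1,[-30,-1,2],-9],[-1,[-35,-1,2],-15],[-1,[-40,-1,2],-20],[-1,[-45,0,2],-26],[-1,[-50,1,2],-32],[-1,[-55,2,2],-38],[-1,[-59,4,2],-43],[-1,[-59,4,2],-43]]'; python3 -c "
from h import *
st()
crop(r.camera('scene'),'sc14',180,130,230,160,3.4)"
```

```text
time: 21.78
ee_pos: [0.5847, 0.2433, 0.0487]
eef_rot: [0.685, 0.729, 0.001, 0.001]
ft_force: [-0.4, 0.7, 1.0]
width: 0.0004
t 21.78 p [0.5847 0.2433 0.0487] crate [-0.1013  0.0556] phi 93.6 F [-0.4  0.7  1. ] w 0.0004 q [ 0.1   0.62 -0.76  1.59  0.46  1.12 -0.71]
```

View pics/sc14.png

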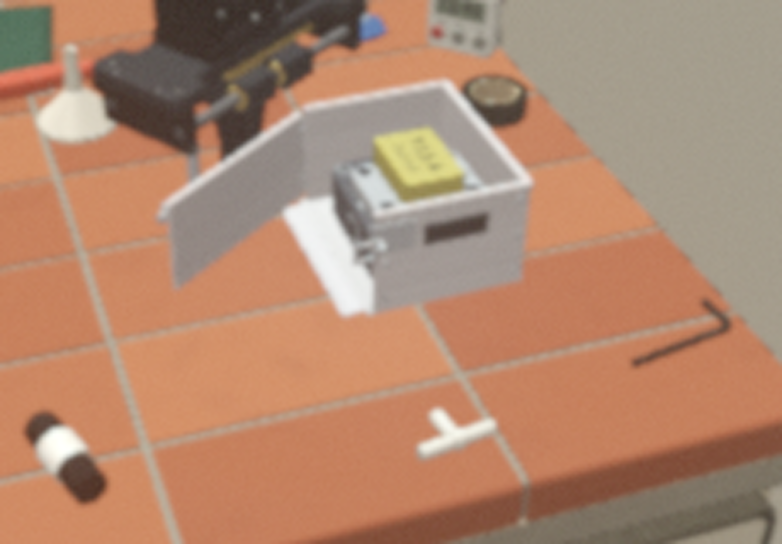

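Gate swings as planned.

```bash
python3 -c "
from h import *
st()
for q in (1.0,.8,.6,.4,.2,.1,.0):
    p,ph=gp(q,.048,.0135);print(q);go(*p,.048,ph)"
```

```text
t 21.83 p [0.5845 0.2436 0.0484] crate [-0.1016  0.0557] phi 93.29 F [0.8 0.1 0.4] w 0.0004 q [ 0.09  0.62 -0.76  1.59  0.46  1.12 -0.72]
1.0
shift mm [-0.8 -1.2  0.4] turn -0.7 phi now 93.29
0.8
shift mm [-10.6  -2.8   0.4] turn -12.1 phi now 93.29
0.6
shift mm [-20.6  -2.4   0.4] turn -23.6 phi now 93.29
0.4
shift mm [-30.3  -0.1   0.4] turn -35.0 phi now 93.29
0.2
shift mm [-39.3   4.2   0.4] turn -46.5 phi now 93.29
0.1
shift mm [-43.4   6.9   0.4] turn -52.2 phi now 93.29
0.0
shift mm [-47.3  10.1   0.4] turn -58.0 phi now 93.29
```

```bash
python3 -m crank '[[-1,[-6,-2,0],-6],[-1,[-11,-3,0],-12],[-1,[-16,-3,0],-18],[-1,[-21,-2,0],-24],[-1,[-26,-1,0],-30],[-1,[-30,0,0],-35],[-1,[-35,2,0],-41],[-1,[-39,4,0],-46],[-1,[-41,5,0],-49],[-1,[-43,7,0],-52],[-1,[-43,7,0],-52]]'; python3 -c "
from h import *
st()
for q in (.1,.0):
    p,ph=gp(q,.048,.0135);print(q);go(*p,.048,ph)
crop(r.camera('scene'),'sc15',180,130,230,160,3.4)"
```

```text
time: 22.75
ee_pos: [0.5937, 0.201, 0.0473]
eef_rot: [0.298, 0.955, 0.0, 0.0]
ft_force: [0.8, -0.2, 0.8]
width: 0.0003
t 22.75 p [0.5937 0.201  0.0473] crate [-0.0731  0.0228] phi 145.34 F [ 0.8 -0.2  0.8] w 0.0003 q [ 0.28  0.68 -0.92  1.6   0.58  1.16  0.18]
0.1
shift mm [-0.4 -0.2 -0.7] turn -0.2 phi now 145.34
0.0
shift mm [-5.3 -1.3 -0.7] turn -5.9 phi now 145.34
```

View pics/sc15.png

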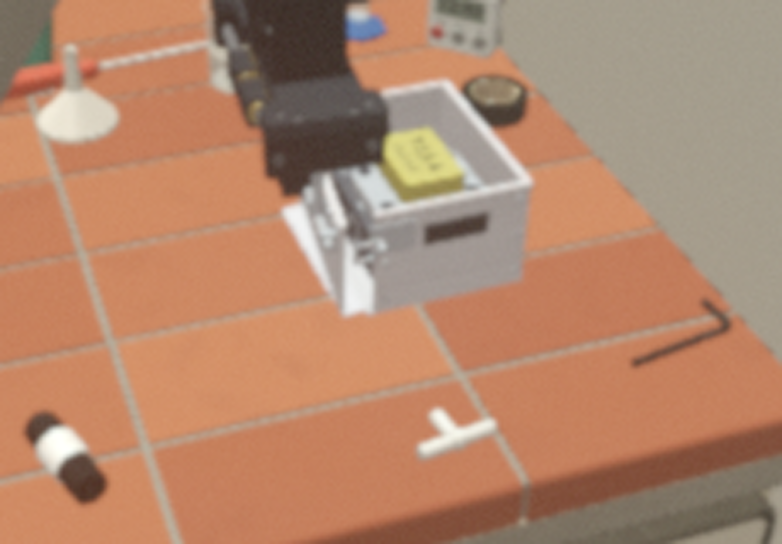

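```bash
python3 -m crank '[[-1,[-2,0,0],-2],[-1,[-4,-1,0],-4],[-1,[-6,-1,0],-6],[-1,[-7,-1,0],-6],[-1,[-8,-1,0],-6],[-1,[-8,-1,0],-6],[-1,[-8,-1,0],-6]]'; python3 -c "
from h import *
st()"
```

```text
time: 23.38
ee_pos: [0.599, 0.196, 0.0468]
eef_rot: [0.248, 0.969, -0.0, 0.0]
ft_force: [-0.1, 0.8, -0.0]
width: 0.0003
t 23.38 p [0.599  0.196  0.0468] crate [-0.066  0.021] phi 151.34 F [-0.1  0.8 -0. ] w 0.0003 q [ 0.29  0.69 -0.94  1.59  0.6   1.17  0.29]
```

```bash
python3 -m crank '[[-1,[-1,0,0],0],[-1,[-2,0,0],0],[-1,[-3,0,0],0],[-1,[-3,0,0],0]]'; python3 -c "
from h import *
st()"
```

```text
time: 23.72
ee_pos: [0.5993, 0.1958, 0.0466]
eef_rot: [0.246, 0.969, -0.0, -0.002]
ft_force: [-10.8, 1.3, 6.6]
width: 0.0005
t 23.72 p [0.5993 0.1958 0.0466] crate [-0.0657  0.021 ] phi 151.5 F [-10.8   1.3   6.6] w 0.0005 q [ 0.29  0.7  -0.94  1.59  0.59  1.17  0.3 ]
```

```bash
python3 -m crank '[[-1,[6,0,0],0],[-1,[15,0,-10],0],[-1,[15,0,-50],0],[-1,[15,0,-90],0],[-1,[15,0,-130],0],[-1,[15,0,-135],0],[-1,[15,0,-135],0]]'; python3 -c "
from h import *
st()
go(*c2w(-.063,.004),.13,151.3)
crop(r.camera('scene'),'sc16',180,130,230,160,3.4)
crop(r.camera('top'),'top16',160,110,200,150,4)"
```

```text
time: 24.3
ee_pos: [0.5894, 0.2028, 0.1854]
eef_rot: [0.247, 0.969, 0.001, 0.003]
ft_force: [-0.1, 0.2, -0.5]
width: 0.0006
t 24.3 p [0.5894 0.2028 0.1854] crate [-0.0778  0.0223] phi 151.42 F [-0.1  0.2 -0.5] w 0.0006 q [ 0.34  0.55 -1.03  1.48  0.48  1.37  0.35]
shift mm [-14.7 -18.4  55.4] turn 0.1 phi now 151.42
```

View pics/sc16.png

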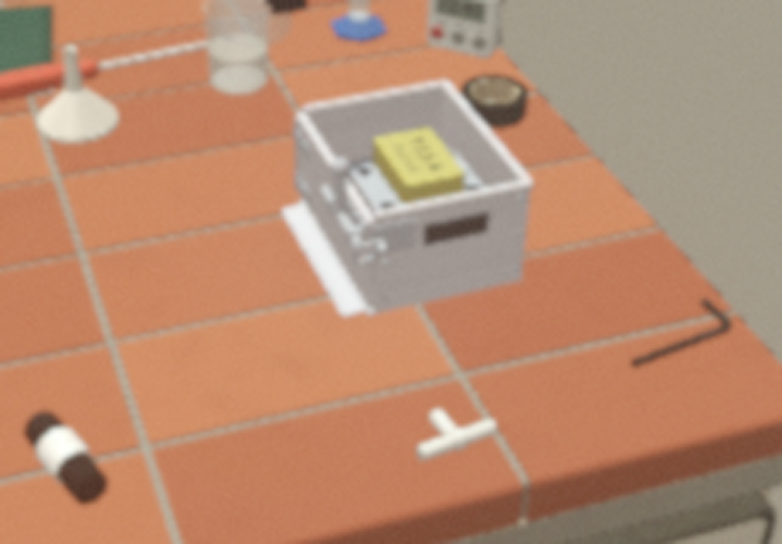

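View pics/top16.png

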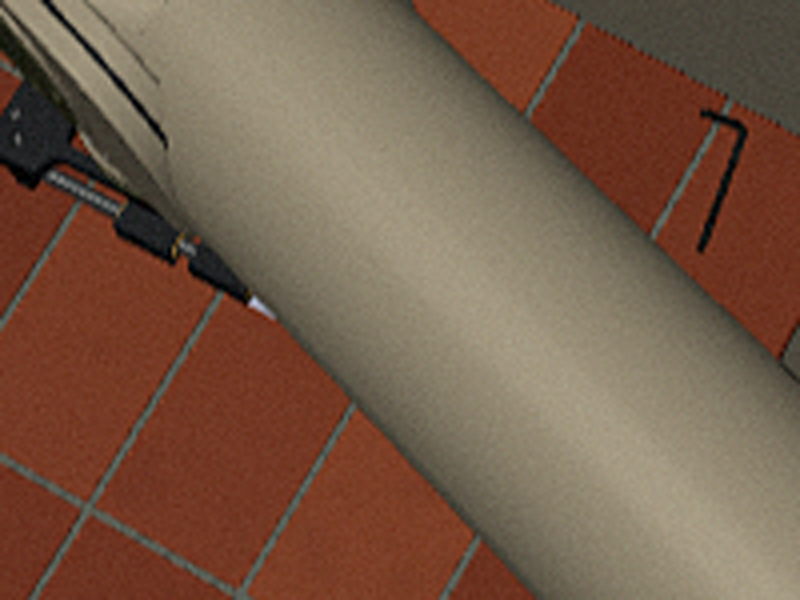

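```bash
python3 -c "
from h import *
s=r.camera('scene')
crop(s,'sc17',260,150,60,50,12)
print('pred',proj(s,[*c2w(-.063,-.031),.096]),proj(s,[*c2w(-.063,-.031),.08]),w2c(ray(s,180+338/3.4,130+165/3.4,.096)))
cv2.imwrite('pics/w17.png',r.camera('wrist')['pixels'][:,:,::-1])"
```

```text
pred [278.84532564 179.48926338] [278.80717206 185.64704293] [-0.06055941 -0.0278983 ]
```

View pics/sc17.png

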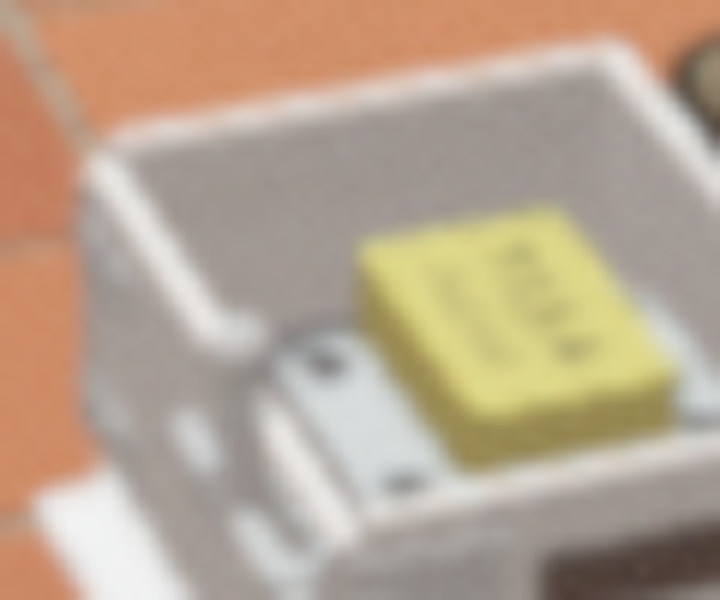

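View pics/w17.png

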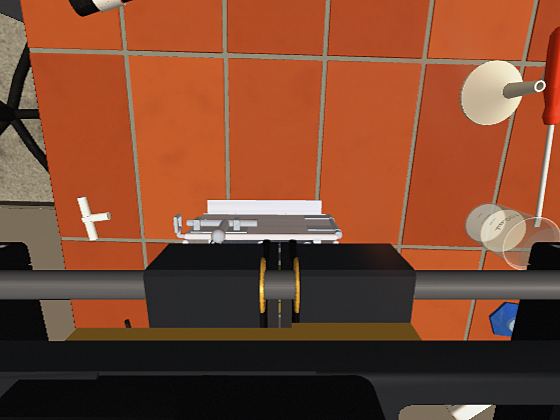

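```bash
python3 -m crank '[[-1,[-8,-8,20],0],[-1,[-15,-17,50],0],[-1,[-15,-17,75],0],[-1,[-15,-17,92],0],[-1,[-15,-17,98],0],[-1,[-15,-17,98],0],[-1,[-15,-17,98],0]]'; python3 -c "
from h import *
st();go(*c2w(-.0625,-.010),.087,151.3)
s=r.camera('scene')
crop(s,'sc18',240,130,80,60,10)"
```

```text
time: 25.08
ee_pos: [0.5932, 0.1799, 0.0837]
eef_rot: [0.246, 0.969, 0.0, -0.0]
ft_force: [0.7, 0.2, 0.6]
width: 0.0005
t 25.08 p [0.5932 0.1799 0.0837] crate [-0.0634  0.0041] phi 151.46 F [0.7 0.2 0.6] w 0.0005 q [ 0.35  0.64 -0.97  1.59  0.55  1.21  0.34]
shift mm [ -0.8 -14.1  -3.3] turn 0.2 phi now 151.46
```

View pics/sc18.png

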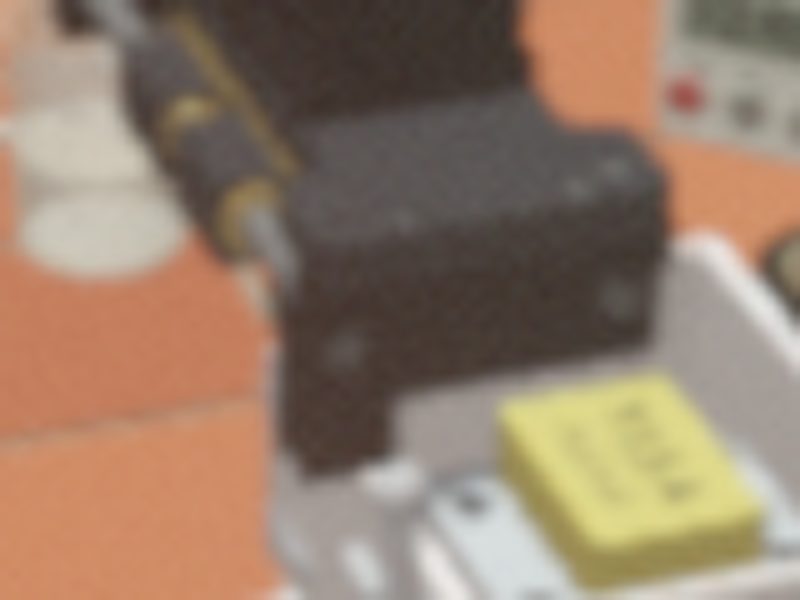

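```bash
python3 -m crank '[[-1,[0,-5,-2],0],[-1,[0,-9,-2],0],[-1,[0,-12,-2],0],[-1,[0,-15,-2],0],[-1,[0,-18,-2],0],[-1,[0,-21,-2],0],[-1,[0,-24,-2],0],[-1,[0,-27,-2],0],[-1,[0,-29,-2],0],[-1,[0,-29,-2],0]]'; python3 -c "
from h import *
st()
s=r.camera('scene')
crop(s,'sc19',240,130,80,60,10)"
```

```text
time: 25.97
ee_pos: [0.5794, 0.1536, 0.0856]
eef_rot: [0.247, 0.969, -0.0, 0.0]
ft_force: [-0.2, 0.9, -0.3]
width: 0.0006
t 25.97 p [0.5794 0.1536 0.0856] crate [-0.0628 -0.0256] phi 151.42 F [-0.2  0.9 -0.3] w 0.0006 q [ 0.42  0.6  -0.99  1.65  0.53  1.19  0.37]
```

View pics/sc19.png

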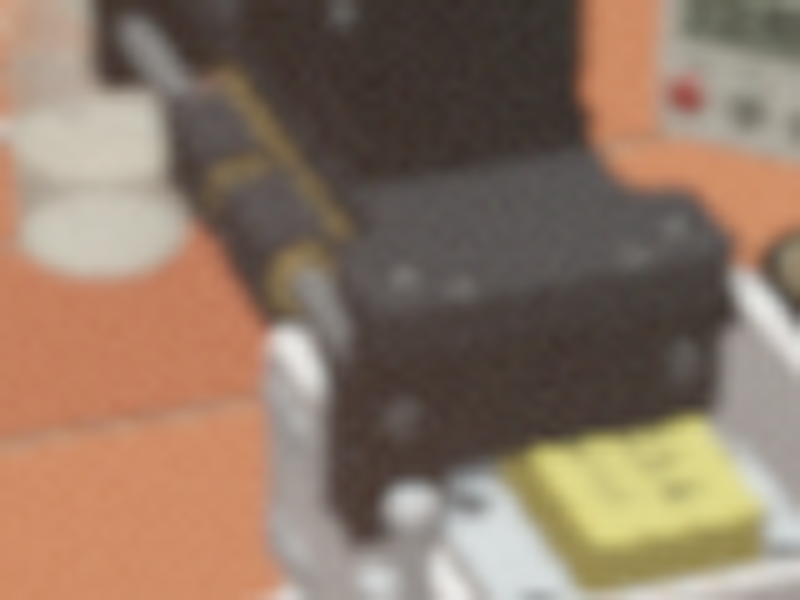

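```bash
python3 -m crank '[[-1,[0,-2,0],0],[-1,[0,-3,0],0],[-1,[0,-4,0],0],[-1,[0,-4,0],0]]'; python3 -c "
from h import *
st()"
```

```text
time: 26.35
ee_pos: [0.5775, 0.1504, 0.0855]
eef_rot: [0.247, 0.969, -0.0, -0.0]
ft_force: [-0.4, 1.0, -0.0]
width: 0.0004
t 26.35 p [0.5775 0.1504 0.0855] crate [-0.063  -0.0293] phi 151.43 F [-0.4  1.  -0. ] w 0.0004 q [ 0.42  0.59 -1.    1.65  0.53  1.19  0.38]
```

```bash
python3 -m crank '[[-1,[0,-2,0],0],[-1,[0,-3,0],0],[-1,[0,-4,0],0],[-1,[0,-4,0],0]]'; python3 -c "
from h import *
st()"
```

```text
time: 26.68
ee_pos: [0.5761, 0.1483, 0.0858]
eef_rot: [0.246, 0.969, 0.001, 0.001]
ft_force: [4.1, 4.6, -3.5]
width: 0.0004
t 26.68 p [0.5761 0.1483 0.0858] crate [-0.0632 -0.0318] phi 151.48 F [ 4.1  4.6 -3.5] w 0.0004 q [ 0.43  0.59 -1.    1.66  0.52  1.18  0.38]
```

```bash
python3 -m crank '[[-1,[0,-1,0],0],[-1,[0,-2,0],0],[-1,[0,-3,0],0],[-1,[0,-3,0],0]]'; python3 -c "
from h import *
st()"
```

```text
time: 27.02
ee_pos: [0.5754, 0.148, 0.0861]
eef_rot: [0.246, 0.969, 0.003, 0.001]
ft_force: [9.0, 13.6, -9.8]
width: 0.0003
t 27.02 p [0.5754 0.148  0.0861] crate [-0.0637 -0.0325] phi 151.57 F [ 9.  13.6 -9.8] w 0.0003 q [ 0.44  0.58 -1.    1.67  0.52  1.18  0.38]
```

```bash
python3 -m crank '[[-1,[0,5,0],0],[-1,[0,12,0],0],[-1,[0,12,-30],0],[-1,[0,12,-70],0],[-1,[0,12,-100],0],[-1,[40,0,-110],0],[-1,[80,-30,-110],0],[-1,[110,-65,-110],0],[-1,[140,-100,-110],0],[-1,[150,-140,-110],0],[-1,[150,-180,-110],0],[-1,[150,-180,-110],0]]'; python3 -c "
from h import *
st()
s=r.camera('scene')
crop(s,'sc20',180,130,230,160,3.4)
crop(s,'sc20z',250,140,80,60,10)
crop(r.camera('top'),'top20',160,110,200,150,4)
cv2.imwrite('pics/w20.png',r.camera('wrist')['pixels'][:,:,::-1])"
```

```text
time: 28.02
ee_pos: [0.3682, 0.0712, 0.1964]
eef_rot: [0.246, 0.969, 0.0, 0.001]
ft_force: [0.6, -1.5, -1.7]
width: 0.0005
t 28.02 p [0.3682 0.0712 0.1964] crate [-0.2083 -0.1995] phi 151.55 F [ 0.6 -1.5 -1.7] w 0.0005 q [ 0.93 -0.33 -1.03  2.05 -0.29  1.28  1.09]
```

View pics/sc20.png

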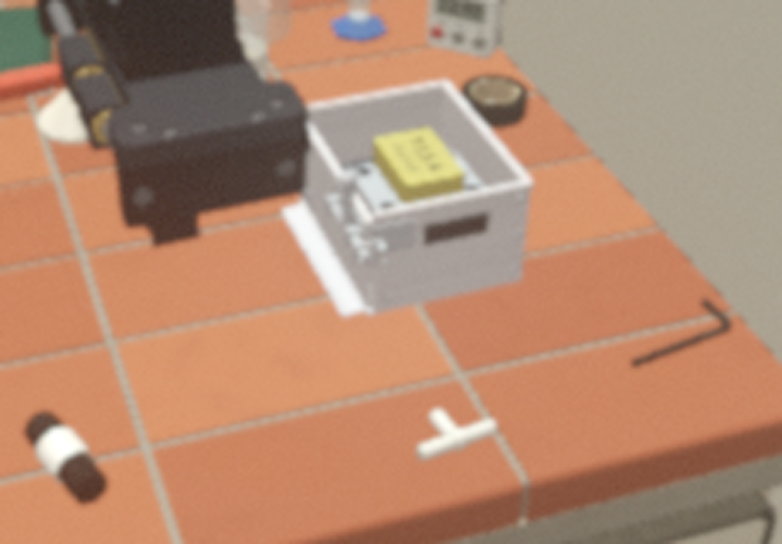

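View pics/sc20z.png

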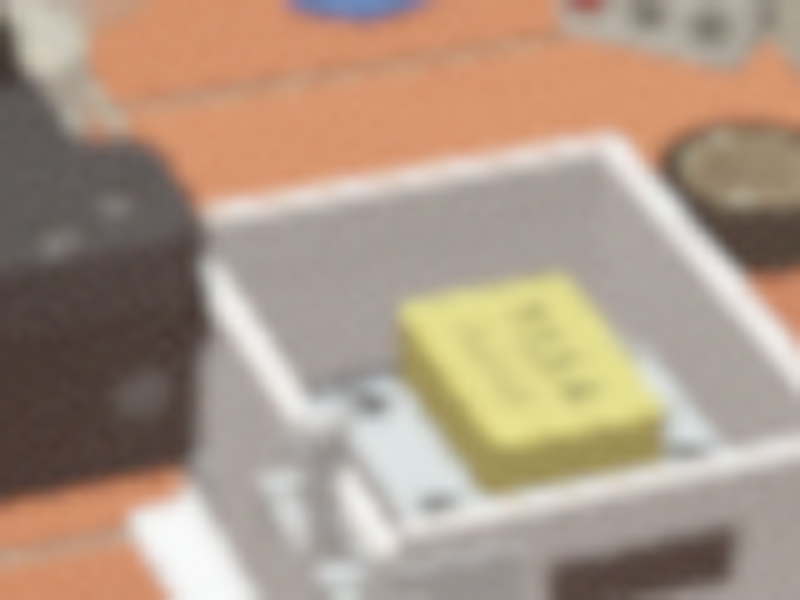

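View pics/top20.png

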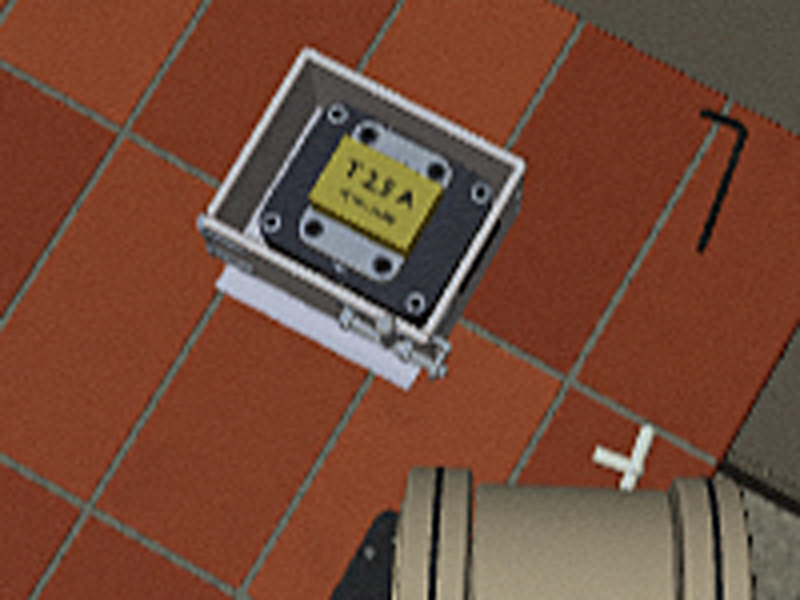

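```bash
python3 -c "
from h import *
s=r.camera('scene');t=r.camera('top');crop(t,'top21',205,160,70,50,11)
for y in (-.031,-.049):
    for z in (.096,.1): print(y,z,proj(s,[*c2w(-.063,y),z]),(proj(t,[*c2w(-.063,y),z])-[205,160])*11)
crop(s,'sc21',265,160,40,45,14)
"
```

```text
-0.031 0.096 [278.84532564 179.48926338] [494.99134146 309.50909317]
-0.031 0.1 [278.85499339 177.92894064] [493.95912885 304.31990177]
-0.049 0.096 [281.77957381 183.91670405] [576.88746817 353.10074153]
-0.049 0.1 [281.7974704  182.34467237] [576.1551813  348.06478826]
```

View pics/top21.png

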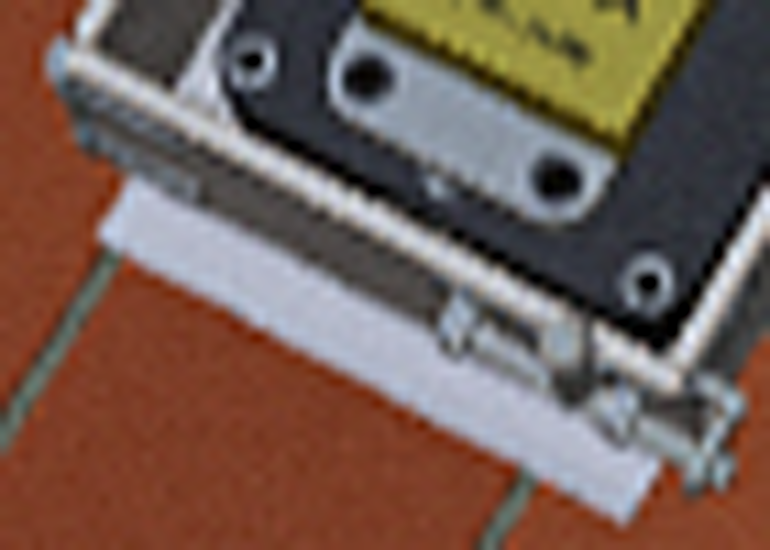

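View pics/sc21.png

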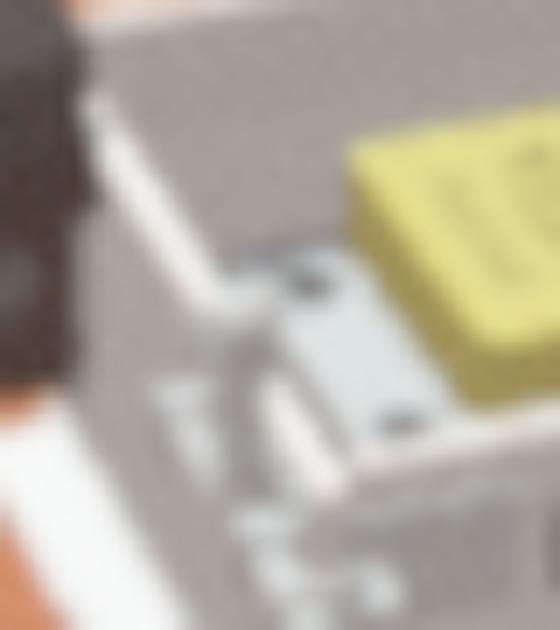

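View pics/w20.png

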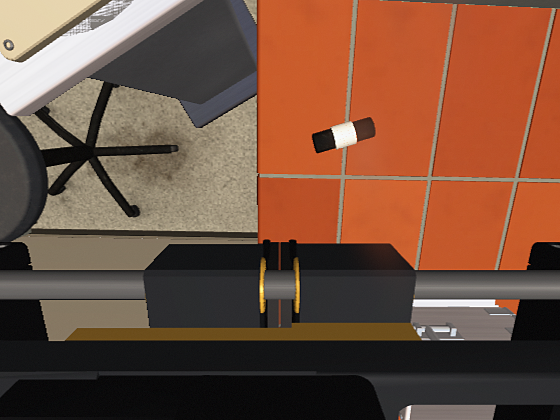

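```bash
python3 -c "
from h import *
t=r.camera('top')
Q=lambda x,y,z:w2c(ray(t,205+(x+.0)/11,160+y/11,z))
print('knob',Q(562,338,.097),'hinge',Q(60,55,.079),'right wall inner/outer at rim',Q(683,375,.079))
Z=lambda x,y:(160+x/4,110+y/4)
for n,a,b,z in [('rear rim',(315,49),(522,158),.079),('gate top outer',(215,236),(335,298),.077),('left out',(300,58),(212,208),.079),('right out',(524,168),(455,310),.079)]:
    th,p,k,res=edge(t,Z(*a),Z(*b),z);print(n,round((th+np.pi/4)%(np.pi/2)-np.pi/4,4),w2c(p).round(4),round(float(res),2))
H=[ray(t,*Z(*p),.072) for p in [(343,136),(443,184),(410,254),(309,204)]];print('carton',sum(H)/4,[np.linalg.norm(H[i]-H[(i+1)%4]).round(4) for i in range(4)])
"
```

```text
knob [-0.06196005 -0.04519745] hinge [-0.05552439  0.07223252] right wall inner/outer at rim [-0.05352657 -0.06672618]
rear rim -0.5191 [ 0.0582 -0.0017] 0.45
gate top outer -0.5156 [-0.0566  0.0273] 0.1
left out -0.4884 [0.0046 0.073 ] 0.65
right out -0.4959 [ 0.0087 -0.0662] 0.09
carton [0.64949945 0.14176588 0.072     ] [np.float64(0.0616), np.float64(0.0436), np.float64(0.0621), np.float64(0.043)]
```

```bash
python3 -m crank '[[-1,[0,0,0],0],[-1,[0,0,0],0],[-1,[0,0,0],0],[-1,[0,0,0],0],[-1,[0,0,0],0],[-1,[0,0,0],0]]'; python3 -c "
from h import *
st(); print(r.close_job())"
```

```text
time: 28.82
ee_pos: [0.3683, 0.0707, 0.1958]
eef_rot: [0.247, 0.969, -0.0, -0.0]
ft_force: [0.0, -0.4, -1.0]
width: 0.0004
t 28.82 p [0.3683 0.0707 0.1958] crate [-0.208  -0.1998] phi 151.46 F [ 0.  -0.4 -1. ] w 0.0004 q [ 0.93 -0.32 -1.02  2.05 -0.28  1.28  1.08]
the job is handed in; nothing more can be done
None
```

The pump is packed as asked and the job is handed in at 28.8 s of the 72 s allowed. I pushed the housing along the bench to the back wall and laid the cover, then the carton, flat on top. I then swung the gate shut and slid the bolt across.

What the last checks showed:

- **Housing:** it stopped dead against the back wall at about 24 N. The camera puts its middle 6.5 mm past the crate's origin (6 expected). It lies 0.01 to 0.02 rad off my crate angle. The back rim and shut gate measured the same angle as the housing, so it looks square.
- **Cover:** within about 1 mm of the housing's middle.
- **Carton:** flat on the cover, about 3 to 4 mm off the cover's middle towards the mouth in the top view. The gripper let go of it within 1 mm of the cover's middle, so part of that may be picture error. I left it.
- **Gate:** shut against its stop at about 13 N.
- **Bolt:** the last push only moved it 0.7 mm as the force rose to about 19 N, so I took that as the end of its travel. The top view puts the knob 117.4 mm from the hinge (118 expected) and shows the bolt in the staple. A rougher reading from the blurred scene view suggested only about 15 mm of travel (18 expected). I trusted the stop and the top view.
- **Other things on the bench:** the tee, key and coil looked unmoved in the last pictures. The arm is standing clear of everything.

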